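# Strip the coil stand with the plug puller

### The arm

A 6-joint arm with a two-finger parallel gripper is mounted at the origin on the work surface. World frame = base frame: x ahead of the robot, y to its left, z up, the work surface at z = 0. Lengths are in m, angles in degrees, forces in N, time in s.
With the tool pointing down it reaches from about 0.35 to 0.975 m from the base axis. Payload 4.9 kg.
Tool frame: the origin (TCP) lies at the very end of the fingers, on their centre line; the grasp point (between the pads) lies 19 mm behind it; z points along the fingers, y is the line along which they close (so a half turn about z gives the same grasp; the last joint's range is limited). The gripper opens to 85 mm and grips with 20 to 120 N. Pads are 22 mm wide; open, the fingers measure 114 mm over their backs; the gripper's body (76 mm by 85 mm) begins 54 mm behind the grasp point. The pads swing forward as they close: fully open they stand 13 mm farther back than shut.
Start: joints at [-79.813, 3.019, 92.412, -0, 84.569, -6.818], TCP at [0.183, -0.598, 0.231] pointing down, gripper open.
Joint ranges: [-172.51, 172.51], [-57.92, 126.97], [3.15, 148.05], [-58.71, 238.71], [5.1, 150.11], [-179.66, 179.66]. Speed limits (degrees/s): [147.25, 147.25, 180, 180, 180, 180].

### API

Orientations are given as a 3x3 rotation matrix whose columns are the frame's x, y, z axes.
In Python, from bench import bot, cams gives the robot as it stands.
- The arm moves only by the tool apply_moves, never from a script. Its arguments are lists of equal length, an entry for each row: "travel": the shift along the tool's x, y, z in units of 120 mm (1.0 is 120 mm), a list of three; "delta_rot": the turn, a rotation vector about the tool's x, y, z in units of 90 degrees (1.0 is 90 degrees), a list of three. In form: {"travel": [[dx, dy, dz], ...], "delta_rot": [[rx, ry, rz], ...]}. A call has 1 to 8 rows; each row shifts and turns the commanded pose from where the row before left it, along the tool's axes as they then stand; what a row does not reach is not made up. A row lasts 1/10 s, in which the tool goes at most 50 mm and 8.59 degrees, less where a joint would pass 70% of its speed; a pose out of reach is approached as far as the arm can. A call with a number of a shift or a turn outside -1 to 1 is refused whole. A call with a gripper value outside its range is refused whole. "jaw" is the closure in counts, from 0 (fully open) to 255 (shut), set as the call begins (left out, the last holds). The fingers move at their own pace and stop on an object; "grip_force" is the grip in N (left out, the last holds). Time passes only in rows, so rows that do not move let the fingers close. It gives the time, the measured TCP pose, the force, the opening and the grip force at its end, in the units of the state.
- bot.observe(): the state, without advancing time (a new reading comes with each control period).
- cams.grab_frame(name): name is "scene" or "top" or "wrist"; returns the picture (420x560x3 uint8, blue, green, red); there is no depth.
- cams.calibration(name): a dict with "camera_matrix" (3x3 intrinsics, pixels), "origin" and "orientation" of the camera in the world; the wrist camera has in their place "hand_eye" (4x4, takes a point from camera to tool coordinates, whose origin is the TCP and whose axes are the flange's). Camera axes: x right, y up, looking along -z (the intrinsics and any distortion apply to the point x, -y, -z); pixel columns grow to the right and rows downward; lengths in m; the calibration is good to about 2 mm. A picture is of the moment at which its call begins: read the wrist's pose just before it. calibration takes no time and is no camera call.
- bot.hand_in(): hands the job in; it is judged then, once.
Trained networks look in the newest picture that a camera, given by its name, has taken for a name from the list of things; names that differ only in an ending like _2 or _b are one class to them, and where a whole thing is asked for, a point or a joint stands for the part that bears it (a point fixed in the world has none). Each returns a list of dicts, best first, with "conf" (0 to 1); they miss things now and then, are a little off and sometimes report something else, mostly with a low value. They report only what shows in the picture. A call takes as long as a camera call.
- cams.search_frame(query, camera): "position" ([column, row] in pixels, amid what is visible of it).
- cams.outline_of(query, camera): "region" (420x560 bool, what is visible of it) and "position" ([column, row] in pixels, amid what is visible of it).
The state is a dict: "clock": time; "joint_pos": joint angles; "joint_vel": joint speeds; "tau": joint torques, N m; "tcp_pos": TCP position; "tool_rot": TCP orientation; "wrist_force": force on the tool from outside, world axes, zero at the start; "wrist_torque": the same for the moment, N m; "grip_width": finger opening in m; "grip_force": force on a finger pad.
Only numpy, scipy, OpenCV 4.12 (cv2) and the standard library are available. Lean on these libraries where they do the work, as an engineer would, in place of code of your own. Each camera call takes 0.05 s, during which the arm holds its last target. There are 200 camera calls.

### The job

Strip the coil stand: for every capped post, thread the puller rod into the cap (drop its lugs through the slot and turn a quarter turn clockwise until it stops), pull the cap straight out, park it in a free hole of the cap rack with its head resting on the rack, and unthread the puller, never touching a cap with the fingers. Slide every coil up off its post and set it down, not drop it, flat on the floor of the tray, and finish with the puller upright, all the way down in its stand. Leave the bottle, jar and screwdriver where they are.

Things in the scene. Friction and masses are not known exactly. Their poses are not given: they have to be found in the camera images.
- fixture: coil stand, fixed: aluminium base plate 100 mm (its x) by 310 mm (its y), 10 mm thick, with three upright square-tube steel posts 24 x 24 mm in a row at y = -100, 0 and +100 mm, their tops 54 mm above the plate's underside. Origin: centre of the underside. Every post carries a coil at first; one or two posts are also capped.
- post0_top (a point): centre of the top of the stand's post 0, 54 mm above the bench; each post has a 16 mm square bore from the top
- post1_top (a point): centre of the top of the stand's post 1, 54 mm above the bench; each post has a 16 mm square bore from the top
- post2_top (a point): centre of the top of the stand's post 2, 54 mm above the bench; each post has a 16 mm square bore from the top
- cap0: aluminium plug cap closing a post (1 or 2 of the three are there: None = absent). Square head 42 x 42 mm, 24 mm tall; stem below it 14 mm square for 10 mm, then 9 mm square for 10 mm. Origin: centre of the head's underside, which rests on the post's or rack's top. The stem has about 8 degrees of turning play in a post, 18 in the rack. Pulls out easily, clear when raised 20 mm. 0.14 kg.
- cap1: another cap, the same as cap0
- cap2: another cap, the same as cap0
- cap0_slot (a point): centre of the cap's top, 24 mm above its origin. Slot 30 mm along cap x, 11 mm wide, through 7 mm lips into a chamber with floor 6 mm and roof 17 mm above the cap's origin. Coarse quarter-turn thread: lugs go down the slot, turn CLOCKWISE (from above) about 90 degrees to a stop, and are caught under the lips; turn back anticlockwise to a stop in line with the slot to free them.
- cap1_slot (a point): the slot of this cap, the same as cap0_slot
- cap2_slot (a point): the slot of this cap, the same as cap0_slot
- coil0: wound coil, copper wire on a black bobbin: ring 60 mm outside, 38 mm bore, 30 mm tall, upright around a post on the base plate. Origin: centre of its underside, z along its axis. Slides up off its post with 2 mm of play once no cap is on it. 0.16 kg.
- coil1: another coil, the same as coil0
- coil2: another coil, the same as coil0
- puller: steel puller rod, loose, at first upright in its stand. Origin: centre of the foot's underside, z up. Foot: cross bar (the thread lugs) 24 mm along its x, 7 mm wide, 6 mm tall; rod 8 mm thick; guard disc 44 mm across, 30 to 34 mm up; T handle on top. A half turn makes no difference. 0.16 kg.
- puller_grip (a point): centre of the puller's T handle, 72 mm above the puller's origin: a bar 64 mm along the puller's x, 12 mm wide, 14 mm tall, parallel to the lugs
- stand: puller stand, fixed: grey plastic block 64 x 64 mm, 42 mm tall, with a 30 mm square hole from top to bottom. Origin: centre of the underside. The puller hangs in it by its guard disc resting on the block's top, so its origin is then 12 mm above the stand's.
- rack: cap rack, fixed: white plastic block 64 mm (its x) by 150 mm (its y), 36 mm tall, with two 19 mm square through holes (sides along its x and y) at y = -38 and +38 mm. Origin: centre of the underside. A parked cap has its stem in a hole and its head on the rack's top, square with the rack.
- rack_hole0 (a point): centre of the mouth of rack hole 0, at the top of the rack
- rack_hole1 (a point): centre of the mouth of rack hole 1, at the top of the rack
- tray: shallow grey open tray, loose: 278 mm (its x) by 168 mm (its y) outside, 14 mm high, walls and floor 4 mm thick, mass 0.6 kg. Origin: centre of its underside, so its inner floor is 4 mm higher. Room for three coils side by side.
- bottle: bystander: white plastic bottle, 48 mm in diameter, 110 mm tall, origin at its foot
- screwdriver: bystander: screwdriver lying on the bench, 170 mm long
- jar: bystander: small amber jar, 44 mm in diameter, 50 mm tall, origin at its foot

How it is judged (in metres and radians):
On the way, in this order (a step that is already met when the one before it is completed fails the run):
1. a cap hangs on the threaded puller, pulled clear of its post (((z of cap0 in the frame of fixture above 0.078 m and angle between the x axis of puller and the x axis of cap0, either way round above 1 rad and horizontal distance between puller and cap0 below 0.008 m and angle between cap0's own z axis and vertical below 0.25 rad and z of puller in the frame of cap0 between 0.003 and 0.014 m) or (z of cap1 in the frame of fixture above 0.078 m and angle between the x axis of puller and the x axis of cap1, either way round above 1 rad and horizontal distance between puller and cap1 below 0.008 m and angle between cap1's own z axis and vertical below 0.25 rad and z of puller in the frame of cap1 between 0.003 and 0.014 m) or (z of cap2 in the frame of fixture above 0.078 m and angle between the x axis of puller and the x axis of cap2, either way round above 1 rad and horizontal distance between puller and cap2 below 0.008 m and angle between cap2's own z axis and vertical below 0.25 rad and z of puller in the frame of cap2 between 0.003 and 0.014 m))), for 0.2 s.
2. every cap is parked in the rack and the puller is out of it (z of cap0 in the frame of rack between 0.032 and 0.04 m and x of cap0 in the frame of rack between -0.012 and 0.012 m and y of cap0 in the frame of rack between -0.055 and 0.055 m and angle between each of cap0, cap1, cap2's own z axis and vertical below 0.12 rad and linear speed of each of cap0, cap1, cap2 below 0.03 m/s and z of cap1 in the frame of rack between 0.032 and 0.04 m and x of cap1 in the frame of rack between -0.012 and 0.012 m and y of cap1 in the frame of rack between -0.055 and 0.055 m and z of cap2 in the frame of rack between 0.032 and 0.04 m and x of cap2 in the frame of rack between -0.012 and 0.012 m and y of cap2 in the frame of rack between -0.055 and 0.055 m and (z of puller in the frame of cap0 above 0.026 m or horizontal distance between puller and cap0 above 0.03 m) and (z of puller in the frame of cap1 above 0.026 m or horizontal distance between puller and cap1 above 0.03 m) and (z of puller in the frame of cap2 above 0.026 m or horizontal distance between puller and cap2 above 0.03 m)), for 0.2 s.
At the end, for the whole second after the job is handed in: Every cap sits in a rack hole, head on the rack (4 mm; tilt under 0.12 rad); every coil lies flat on the tray floor inside its walls (tilt under 0.12 rad); the puller hangs upright in its stand (9 mm sideways, 4 mm in height); all is at rest (z of cap0 in the frame of rack between 0.032 and 0.04 m and x of cap0 in the frame of rack between -0.012 and 0.012 m and y of cap0 in the frame of rack between -0.055 and 0.055 m and angle between each of cap0, cap1, cap2, coil0, coil1, coil2, puller's own z axis and vertical below 0.12 rad and linear speed of each of cap0, cap1, cap2, coil0, coil1, coil2, puller below 0.03 m/s and z of cap1 in the frame of rack between 0.032 and 0.04 m and x of cap1 in the frame of rack between -0.012 and 0.012 m and y of cap1 in the frame of rack between -0.055 and 0.055 m and z of cap2 in the frame of rack between 0.032 and 0.04 m and x of cap2 in the frame of rack between -0.012 and 0.012 m and y of cap2 in the frame of rack between -0.055 and 0.055 m and z of coil0 in the frame of tray between -0.002 and 0.011 m and x of coil0 in the frame of tray between -0.112 and 0.112 m and y of coil0 in the frame of tray between -0.057 and 0.057 m and z of coil1 in the frame of tray between -0.002 and 0.011 m and x of coil1 in the frame of tray between -0.112 and 0.112 m and y of coil1 in the frame of tray between -0.057 and 0.057 m and z of coil2 in the frame of tray between -0.002 and 0.011 m and x of coil2 in the frame of tray between -0.112 and 0.112 m and y of coil2 in the frame of tray between -0.057 and 0.057 m and horizontal distance between puller and stand below 0.009 m and z of puller in the frame of stand between 0.008 and 0.016 m); the robot touches nothing.
It fails at once if the fingers touch a cap (contact force between the fingers and cap0 above 2 N or contact force between the fingers and cap1 above 2 N or contact force between the fingers and cap2 above 2 N).
It fails at once if a coil is dropped (falls free by more than about 3 cm) ((height (world z) of coil0 above 0.022 m and contact force between the fingers and coil0 below 0.1 N and linear speed of coil0 above 0.8 m/s) or (height (world z) of coil1 above 0.022 m and contact force between the fingers and coil1 below 0.1 N and linear speed of coil1 above 0.8 m/s) or (height (world z) of coil2 above 0.022 m and contact force between the fingers and coil2 below 0.1 N and linear speed of coil2 above 0.8 m/s)).
It fails at once if the bottle, jar or screwdriver is moved more than 3 cm (distance of any of bottle, screwdriver, jar from where it was at the start of the episode above 0.03 m).
Of cap0, cap1, cap2 only 1 to 2 are there at a start; the rules pass over those that are not, and their reading is None.
At some moment in a run one of tray may be knocked a few centimetres aside while the robot is not near it.
It also fails if it takes over 210 s, if anything falls off the work surface, if the arm or the gripper's body presses on something with over 40 N, if the wrist force passes 120 N, or if a joint passes its speed limit or range.

## Working session

There is one attempt and no reset: what is moved stays moved. The work goes in short steps, Python scripts to look and compute and a tool call to move; the robot and the scene stay as the last step left them, time stands still between calls to the robot, and variables do not carry over. Pictures are saved under pics/ and viewed, at most 14 in all, crops included, and the job is handed in when it is done.

Besides the shell and the picture viewer there is one more tool, called after "Request:" as name(argument=value, ...), one argument or row to a line, values as JSON. apply_moves: Moves the arm, as the interface text tells. Its arguments: {"type":"object","properties":{"travel":{"type":"array"},"delta_rot":{"type":"array"},"jaw":{"type":"number"},"grip_force":{"type":"number"}},"required":["travel","delta_rot"]}

```bash
ls; mkdir -p pics
python3 - <<'E'
from bench import bot,cams
import cv2,numpy as np
s=bot.observe();print(s)
for n in("scene","top","wrist"):
    im=cams.grab_frame(n);cv2.imwrite(f"pics/{n}0.png",im);c=cams.calibration(n);print(n,{k:np.round(v,4).tolist() if not isinstance(v,dict) else v for k,v in c.items()})
    if n!="wrist":
        for q in("cap0","cap0_slot","coil0","puller","puller_grip","stand","rack","rack_hole0","tray","bottle","screwdriver","jar","fixture","post0_top"):
            try:print(q,[(np.round(d["position"]).tolist(),round(d["conf"],2)) for d in cams.search_frame(q,n)])
            except Exception as e:print(q,e)
E
```

```text
pics
{'clock': 0.0, 'joint_pos': array([-7.98132642e+01,  3.05710930e+00,  9.24914222e+01, -2.43405038e-04,
        8.45694395e+01, -6.81694973e+00]), 'joint_vel': array([-0.06582378,  0.07872676, -0.01409854,  0.0288835 ,  0.07427388,
       -0.04299062]), 'tau': array([ 1.92758698e-04, -3.93679798e+01, -3.70175385e+01, -8.03267562e-05,
        7.18904877e-03, -8.87378320e-06]), 'tcp_pos': array([ 0.18267238, -0.5970591 ,  0.23007163]), 'tool_rot': array([[ 9.56285873e-01,  2.92433230e-01, -3.68307396e-04],
       [ 2.92433363e-01, -9.56283757e-01,  2.02577609e-03],
       [ 2.40197864e-04, -2.04492642e-03, -9.99997880e-01]]), 'wrist_force': array([-0.6219309 , -0.54316773, -0.62903743]), 'wrist_torque': array([0.05282134, 0.01693613, 0.00558922]), 'grip_force': 0.0, 'grip_width': 0.08569654200418944}
scene {'camera_matrix': [[454.9843, 0.0, 280.143], [0.0, 454.9843, 208.7532], [0.0, 0.0, 1.0]], 'origin': [1.0356, 0.2799, 0.7679], 'orientation': [[-0.535, -0.6669, 0.5186], [0.8448, -0.4189, 0.3329], [-0.0048, 0.6162, 0.7876]]}
cap0 [([344.0, 266.0], 0.91), ([240.0, 229.0], 0.88)]
ca
[... 1122 characters left out ...]
_grip [([400.0, 220.0], 0.75), ([306.0, 263.0], 0.46)]
stand [([391.0, 220.0], 0.95)]
rack [([307.0, 262.0], 0.55), ([392.0, 223.0], 0.36)]
rack_hole0 [([303.0, 261.0], 0.86)]
tray [([141.0, 242.0], 0.58), ([243.0, 291.0], 0.54)]
bottle [([370.0, 156.0], 0.81)]
screwdriver [([252.0, 125.0], 0.81)]
jar [([256.0, 193.0], 0.54), ([244.0, 292.0], 0.51), ([212.0, 194.0], 0.35), ([402.0, 221.0], 0.21)]
fixture [([255.0, 193.0], 0.58)]
post0_top [([405.0, 222.0], 0.4)]
wrist {'camera_matrix': [[290.9984, 0.0, 279.505], [0.0, 290.9984, 215.6901], [0.0, 0.0, 1.0]], 'hand_eye': [[-0.0002, 0.9533, 0.3019, 0.0781], [1.0, 0.0002, 0.0002, 0.0005], [0.0001, 0.3019, -0.9533, -0.1431], [0.0, 0.0, 0.0, 1.0]]}
```

Run:
```python
import cv2
im=cv2.imread("pics/top0.png")
cv2.imwrite("pics/top0c.png",cv2.resize(im[90:340,50:450],None,fx=2,fy=2,interpolation=cv2.INTER_CUBIC))
im=cv2.imread("pics/scene0.png")
cv2.imwrite("pics/scene0c.png",cv2.resize(im[110:390,110:560],(800,498),interpolation=cv2.INTER_CUBIC))
```

```text
(no output)
```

View pics/top0c.png

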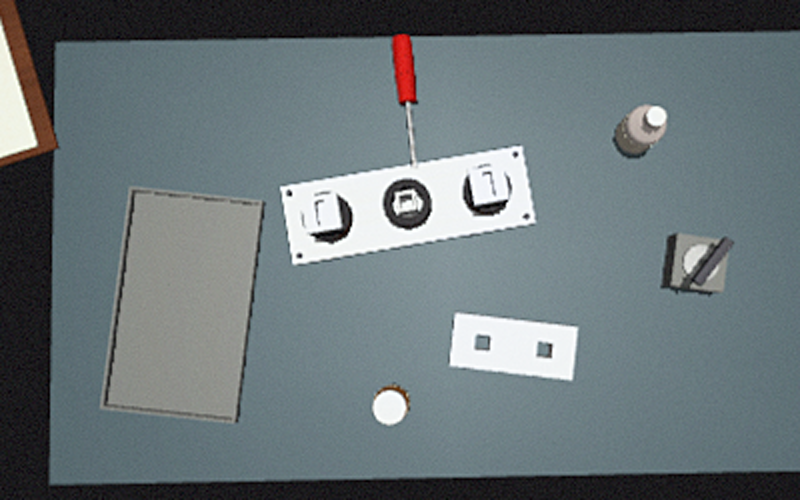

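View pics/scene0c.png

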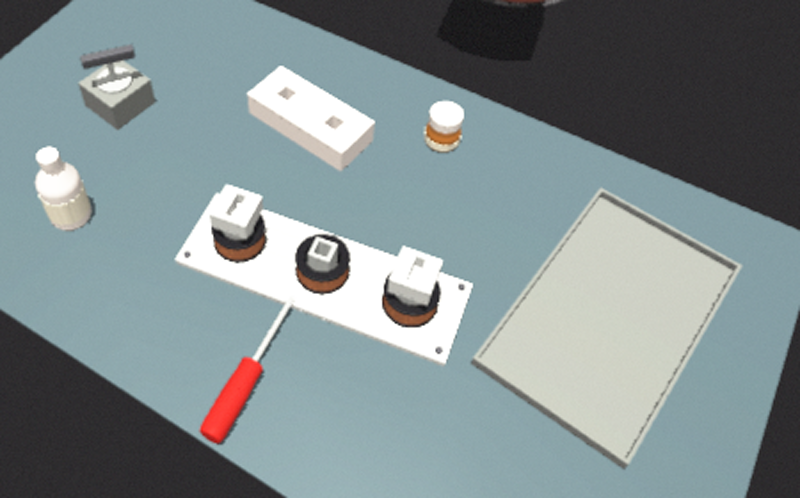

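Top crop: caps at about (325,213) and (490,187), bare post at (408,203), puller handle from (697,283) to (731,240), rack holes at (482,342) and (545,350), tray on the left. Caps are therefore on the two end posts, and the screwdriver tip is close to the middle post.

```bash
cat > h.py <<'E'
from bench import bot,cams
import numpy as np,cv2
def pose(name,s=None):
    c=cams.calibration(name);K=np.array(c["camera_matrix"])
    if name!="wrist": return K,np.array(c["orientation"]),np.array(c["origin"])
    s=s or bot.observe();H=np.array(c["hand_eye"]);R=np.array(s["tool_rot"])
    return K,R@H[:3,:3],np.array(s["tcp_pos"])+R@H[:3,3]
def back(P,px,z):
    K,R,o=P;px=np.atleast_2d(np.array(px,float))
    d=np.c_[(px[:,0]-K[0,2])/K[0,0],-(px[:,1]-K[1,2])/K[1,1],-np.ones(len(px))]@R.T
    return o+d*((z-o[2])/d[:,2])[:,None]
def proj(P,X):
    K,R,o=P;d=(np.atleast_2d(X)-o)@R
    return np.c_[K[0,2]+K[0,0]*d[:,0]/-d[:,2],K[1,2]-K[1,1]*d[:,1]/-d[:,2]]
def snap(name,f=None):
    s=bot.observe();P=pose(name,s);im=cams.grab_frame(name)
    if f:cv2.imwrite("pics/"+f,im)
    return im,P
def seg(q,cam,P,z,minc=.4):
    "outline minAreaRect on plane z: centre, long-axis angle, size"
    out=[]
    for d in cams.outline_of(q,cam):
        if d["conf"]<minc: continue
        c=max(cv2.findContours(d["region"].astype(np.uint8),0,1)[0],key=cv2.contourArea)[:,0]
        w=back(P,c,z)[:,:2].astype(np.float32);b=cv2.boxPoints(cv2.minAreaRect(w))
        e=b[1]-b[0];g=b[2]-b[1];l=e if e@e>g@g else g
        out.append((round(d["conf"],2),b.mean(0).round(4).tolist(),round(float(np.degrees(np.arctan2(l[1],l[0]))%180),1),round(float(max(np.hypot(*e),np.hypot(*g))),3),round(float(min(np.hypot(*e),np.hypot(*g))),3)))
    return out
def yaw(s=None):
    s=s or bot.observe();R=s["tool_rot"];return np.degrees(np.arctan2(R[1][0],R[0][0]))
def move(target,yawdeg=None,s=None):
    "shift in tool units (/120mm) and turn (units 90 deg) to reach TCP target, tool down, at yaw of tool x"
    s=s or bot.observe();R=np.array(s["tool_rot"]);from scipy.spatial.transform import Rotation as Ro
    y=np.radians(yaw(s) if yawdeg is None else yawdeg);c,k=np.cos(y),np.sin(y)
    T=np.array([[c,k,0],[k,-c,0],[0,0,-1.]])
    print("shift mm/120",np.round(R.T@(np.array(target)-s["tcp_pos"])/.12,3),"rot/90",np.round(Ro.from_matrix(R.T@T).as_rotvec()/(np.pi/2),3))
E
python3 - <<'E'
from h import *
P=pose("top")
f=lambda pts,z:back(P,np.array(pts)/2+[50,90],z)[:,:2].round(4)
for n,pts,z in(("fix",[(280,187),(522,147),(536,222),(295,264)],.01),("rack",[(455,313),(578,326),(573,380),(450,366)],.036),("holes",[(482,342),(545,350)],.036),("handle",[(695,283),(731,240)],.091),("caps",[(323,212),(487,184)],.078),("tray",[(130,187),(264,200),(237,422),(102,407)],.014),("jar",[(390,406)],.05),("post1",[(407,202)],.054)):
    w=f(pts,z);print(n,w.tolist(),w.mean(0),np.degrees(np.arctan2(*(w[1]-w[0])[::-1])) if len(w)>1 else "")
im,P=snap("top")
for q,z in(("fixture",.01),("rack",.036),("tray",.014),("stand",.042)):print(q,seg(q,"top",P,z))
im,P=snap("scene")
for q,z in(("fixture",.01),("rack",.036),("tray",.014)):print(q,seg(q,"scene",P,z))
E
```

```text
fix [[0.6621, 0.2098], [0.7081, -0.0972], [0.6123, -0.1127], [0.5645, 0.1914]] [0.63675  0.047825] -81.4783608282533
rack [[0.5004, -0.0081], [0.482, -0.1577], [0.4168, -0.1499], [0.4364, -0.0009]] [ 0.4589  -0.07915] -97.0118582744751
holes [[0.4647, -0.0403], [0.4536, -0.1168]] [ 0.45915 -0.07855] -98.25588871521673
handle [[0.5315, -0.2846], [0.5804, -0.3281]] [ 0.55595 -0.30635] -41.65534968173408
caps [[0.6223, 0.1449], [0.6521, -0.048]] [0.6372  0.04845] -81.2181297035757
tray [[0.6647, 0.3971], [0.6455, 0.2291], [0.3704, 0.2632], [0.3918, 0.4296]] [0.5181  0.32975] -96.519801751657
jar [[0.3918, 0.0714]] [0.3918 0.0714] 
post1 [[0.6352, 0.0475]] [0.6352 0.0475] 
fixture [(0.57, [0.6384000182151794, 0.05000000074505806], 98.9, 0.31, 0.101), (0.55, [0.8112000226974487, 0.053700000047683716], 179.3, 0.091, 0.026), (0.53, [0.4593999981880188, -0.07810000330209732], 82.7, 0.157, 0.072)]
rack [(0.86, [0.46140000224113464, -0.07670000195503235], 82.3, 0.15, 0.064)]
tray [(0.94, [0.5192999839782715, 0.33169999718666077], 172.9, 0.278, 0.171), (0.41, [0.5652999877929688, -0.3257000148296356], 122.3, 0.068, 0.044)]
stand [(0.41, [0.3953999876976013, 0.07079999893903732], 179.0, 0.043, 0.041)]
fixture [(0.79, [0.637499988079071, 0.04809999838471413], 99.1, 0.31, 0.106), (0.58, [0.7667999863624573, 0.04320000112056732], 7.4, 0.173, 0.029)]
rack [(0.96, [0.4699000120162964, -0.07270000129938126], 81.9, 0.168, 0.09), (0.49, [0.6517000198364258, 0.0560000017285347], 98.7, 0.3, 0.103)]
tray []
```

```bash
cat >> h.py <<'E'
from scipy.spatial.transform import Rotation as Ro
def plan(wps,s=None,vmax=.04,wmax=8):
    "waypoints (x,y,z,yaw[,vmax]) of the TCP, tool down: prints n identical rows each (tool units)"
    s=s or bot.observe();p=np.array(s["tcp_pos"]);R=np.array(s["tool_rot"])
    for wp in wps:
        y=np.radians(wp[3]);c,k=np.cos(y),np.sin(y);T=np.array([[c,k,0],[k,-c,0],[0,0,-1.]])
        r=Ro.from_matrix(R.T@T).as_rotvec();d=np.array(wp[:3])-p
        v=wp[4] if len(wp)>4 else vmax
        n=max(1,int(np.ceil(max(np.linalg.norm(d)/v,np.degrees(np.linalg.norm(r))/wmax))))
        w=np.round(r/n/(np.pi/2),4);A=np.zeros((3,3));Rk=R.copy()
        for i in range(n): A+=Rk;Rk=Rk@Ro.from_rotvec(w*np.pi/2).as_matrix()
        u=np.round(np.linalg.solve(A,d)/.12,4);p=p+A@(u*.12);R=Rk
        print("rows",n,"travel",u.tolist(),"rot",w.tolist(),"->",p.round(4).tolist())
E
python3 - <<'E'
from h import *
plan([(0.48,-0.43,.23,78),(0.535,-0.286,.2,138.3)])
E
```

```text
rows 9 travel [0.3204, 0.084, 0.0012] rot [0.0, 0.0, -0.0753] -> [0.48, -0.43, 0.23]
rows 8 travel [0.1372, 0.0971, 0.0312] rot [-0.0, 0.0, -0.0838] -> [0.535, -0.286, 0.2]
```

Request:
apply_moves(
  travel=[
    [0.32, 0.084, 0],
    [0.32, 0.084, 0],
    [0.32, 0.084, 0],
    [0.32, 0.084, 0],
    [0.32, 0.084, 0],
    [0.32, 0.084, 0],
    [0.32, 0.084, 0],
    [0.32, 0.084, 0],
  ],
  delta_rot=[
    [0, 0, -0.0753],
    [0, 0, -0.0753],
    [0, 0, -0.0753],
    [0, 0, -0.0753],
    [0, 0, -0.0753],
    [0, 0, -0.0753],
    [0, 0, -0.0753],
    [0, 0, -0.0753],
  ],
  jaw=0,
)

```text
clock: 2.8
tcp_pos: [0.4592, -0.4624, 0.2312]
tool_rot: [[0.317, 0.948, 0.0], [0.948, -0.317, -0.0], [-0.0, 0.0, -1.0]]
wrist_force: [0.6, -0.2, 0.3]
grip_width: 0.0854
grip_force: 0.0
```

Request:
apply_moves(
  travel=[
    [0.32, 0.084, 0],
    [0.137, 0.097, 0.031],
    [0.137, 0.097, 0.031],
    [0.137, 0.097, 0.031],
    [0.137, 0.097, 0.031],
    [0.137, 0.097, 0.031],
    [0.137, 0.097, 0.031],
    [0.137, 0.097, 0.031],
  ],
  delta_rot=[
    [0, 0, -0.0753],
    [0, 0, -0.0838],
    [0, 0, -0.0838],
    [0, 0, -0.0838],
    [0, 0, -0.0838],
    [0, 0, -0.0838],
    [0, 0, -0.0838],
    [0, 0, -0.0838],
  ],
)

```text
clock: 3.6
tcp_pos: [0.5369, -0.3057, 0.2051]
tool_rot: [[-0.658, 0.753, 0.0], [0.753, 0.658, 0.0], [-0.0, 0.0, -1.0]]
wrist_force: [-0.1, 0.5, -0.3]
grip_width: 0.0855
grip_force: 0.0
```

Request:
apply_moves(
  travel=[
    [0.137, 0.097, 0.031],
    [0, 0, 0],
    [0, 0, 0],
  ],
  delta_rot=[
    [0, 0, -0.0838],
    [0, 0, 0],
    [0, 0, 0],
  ],
)

```text
clock: 3.9
tcp_pos: [0.5347, -0.2866, 0.2017]
tool_rot: [[-0.746, 0.666, 0.0], [0.666, 0.746, -0.001], [-0.0, -0.0, -1.0]]
wrist_force: [-0.3, 0.2, -0.0]
grip_width: 0.0854
grip_force: 0.0
```

Run:
```python
from h import *
im,P=snap("wrist","w1.png");print(proj(P,[[.556,-.306,.046],[.556,-.306,.091]]).round(),yaw())
for q,z in(("puller_grip",.091),("puller",.091),("stand",.042)):print(q,seg(q,"wrist",P,z,.2),[(d["position"],d["conf"],back(P,d["position"],z).round(4)) for d in cams.search_frame(q,"wrist")])
```

```text
[[279. 225.]
 [279. 241.]] 138.2303432479569
puller_grip [(0.56, [0.5569000244140625, -0.30160000920295715], 156.7, 0.066, 0.037), (0.38, [0.6061999797821045, -0.07930000126361847], 99.5, 0.12, 0.08)] [([278.5, 228.0], 0.64, array([[ 0.5464, -0.2977,  0.091 ]]))]
puller [(0.88, [0.5575000047683716, -0.3019999861717224], 156.2, 0.064, 0.036)] [([280.7, 227.4], 0.81, array([[ 0.5473, -0.2957,  0.091 ]])), ([545.2, 134.0], 0.33, array([[ 0.633 , -0.0745,  0.091 ]]))]
stand [(0.88, [0.5537999868392944, -0.30559998750686646], 170.9, 0.071, 0.067)] [([280.3, 203.9], 0.67, array([[ 0.5403, -0.2898,  0.042 ]])), ([352.5, 24.0], 0.48, array([[ 0.4581, -0.1292,  0.042 ]]))]
```

View pics/w1.png

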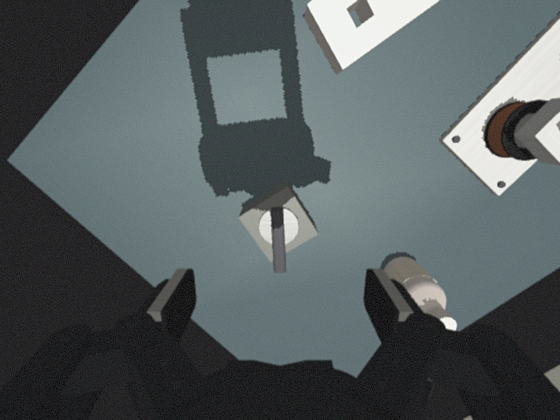

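Run:
```python
from h import *
plan([(0.556,-.306,.16,138.3),(.556,-.306,.065,138.3,.025)])
```

```text
rows 2 travel [-0.1188, 0.0005, 0.1735] rot [-0.0, 0.0, -0.0002] -> [0.556, -0.306, 0.16]
rows 4 travel [0.0001, 0.0, 0.1979] rot [-0.0, 0.0, 0.0] -> [0.556, -0.306, 0.065]
```

Request:
apply_moves(
  travel=[
    [-0.119, 0, 0.173],
    [-0.119, 0, 0.173],
    [0, 0, 0.198],
    [0, 0, 0.198],
    [0, 0, 0.198],
    [0, 0, 0.198],
    [0, 0, 0],
    [0, 0, 0],
  ],
  delta_rot=[
    [0, 0, 0],
    [0, 0, 0],
    [0, 0, 0],
    [0, 0, 0],
    [0, 0, 0],
    [0, 0, 0],
    [0, 0, 0],
    [0, 0, 0],
  ],
)

```text
clock: 5.05
tcp_pos: [0.5559, -0.3056, 0.065]
tool_rot: [[-0.747, 0.665, -0.001], [0.665, 0.747, 0.0], [0.001, -0.0, -1.0]]
wrist_force: [0.3, -0.5, -0.1]
grip_width: 0.0857
grip_force: 0.0
```

Request:
apply_moves(
  travel=[
    [0, 0, 0],
    [0, 0, 0],
    [0, 0, 0],
    [0, 0, 0],
    [0, 0, 0],
    [0, 0, 0],
    [0, 0, 0],
    [0, 0, 0],
  ],
  delta_rot=[
    [0, 0, 0],
    [0, 0, 0],
    [0, 0, 0],
    [0, 0, 0],
    [0, 0, 0],
    [0, 0, 0],
    [0, 0, 0],
    [0, 0, 0],
  ],
  jaw=255,
  grip_force=90,
)

```text
clock: 5.85
tcp_pos: [0.5561, -0.3057, 0.0654]
tool_rot: [[-0.747, 0.665, 0.0], [0.665, 0.747, -0.0], [-0.0, -0.0, -1.0]]
wrist_force: [-0.8, 0.6, 3.8]
grip_width: 0.0105
grip_force: 87.7
```

Request:
apply_moves(
  travel=[
    [0, 0, -0.1],
    [0, 0, -0.2],
    [0, 0, -0.3],
    [0, 0, -0.3],
    [0, 0, -0.3],
    [0, 0, -0.2],
    [0, 0, 0],
    [0, 0, 0],
  ],
  delta_rot=[
    [0, 0, 0],
    [0, 0, 0],
    [0, 0, 0],
    [0, 0, 0],
    [0, 0, 0],
    [0, 0, 0],
    [0, 0, 0],
    [0, 0, 0],
  ],
)

```text
clock: 6.65
tcp_pos: [0.5558, -0.3053, 0.2326]
tool_rot: [[-0.747, 0.665, -0.0], [0.665, 0.747, 0.0], [0.0, 0.0, -1.0]]
wrist_force: [-0.5, -0.6, -2.4]
grip_width: 0.0104
grip_force: 87.8
```

Run:
```python
from h import *
s=bot.observe();print(s["grip_width"],s["tcp_pos"])
# hover beside cap1 (.652,-.051): approach for camera view from the -tool x side
y=np.radians(189);u=np.array([np.cos(y),np.sin(y)])
print(u)
plan([(*(np.array([.652,-.051])-0.04*u),.235,189)])
```

```text
0.010369729456384601 [ 0.55582216 -0.30532506  0.23257112]
[-0.98768834 -0.15643447]
rows 8 travel [-0.0441, 0.313, -0.0025] rot [0.0, -0.0, -0.0704] -> [0.6915, -0.0447, 0.235]
```

Request:
apply_moves(
  travel=[
    [-0.044, 0.313, 0],
    [-0.044, 0.313, 0],
    [-0.044, 0.313, 0],
    [-0.044, 0.313, 0],
    [-0.044, 0.313, 0],
    [-0.044, 0.313, 0],
    [-0.044, 0.313, 0],
    [-0.044, 0.313, 0],
  ],
  delta_rot=[
    [0, 0, -0.0704],
    [0, 0, -0.0704],
    [0, 0, -0.0704],
    [0, 0, -0.0704],
    [0, 0, -0.0704],
    [0, 0, -0.0704],
    [0, 0, -0.0704],
    [0, 0, -0.0704],
  ],
)

```text
clock: 7.45
tcp_pos: [0.6905, -0.0432, 0.2287]
tool_rot: [[-0.987, -0.161, -0.006], [-0.161, 0.987, 0.001], [0.006, 0.002, -1.0]]
wrist_force: [-0.3, -0.5, -1.5]
grip_width: 0.0107
grip_force: 87.9
```

Request:
apply_moves(
  travel=[
    [0, 0, 0],
    [0, 0, 0],
  ],
  delta_rot=[
    [0, 0, 0],
    [0, 0, 0],
  ],
)

```text
clock: 7.65
tcp_pos: [0.6904, -0.0439, 0.2296]
tool_rot: [[-0.987, -0.158, -0.005], [-0.158, 0.987, 0.0], [0.005, 0.001, -1.0]]
wrist_force: [0.3, -0.3, -2.1]
grip_width: 0.01
grip_force: 88.1
```

Run:
```python
from h import *
im,P=snap("wrist","w2.png");print(proj(P,[[.652,-.051,.078],[.622,.147,.078],[.637,.048,.054]]).round(),yaw())
for q,z in(("cap0",.078),("cap0_slot",.078)):print(q,seg(q,"wrist",P,z,.2),[(d["position"],d["conf"],back(P,d["position"],z).round(4)) for d in cams.search_frame(q,"wrist")])
```

```text
[[279. 163.]
 [477. 165.]
 [371. 161.]] -170.99915336136812
cap0 [(0.84, [0.6222000122070312, 0.14090000092983246], 99.1, 0.056, 0.043), (0.81, [0.6521000266075134, -0.0502999983727932], 9.5, 0.042, 0.042)] [([473.4, 160.7], 0.68, array([[0.6188, 0.1416, 0.078 ]])), ([278.0, 161.7], 0.6, array([[ 0.6507, -0.0519,  0.078 ]]))]
cap0_slot [(0.83, [0.6517999768257141, -0.05040000006556511], 9.4, 0.043, 0.042)] [([280.3, 164.9], 0.57, array([[ 0.6535, -0.0491,  0.078 ]]))]
```

View pics/w2.png

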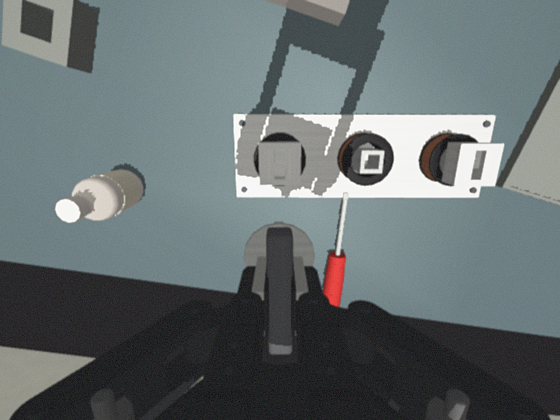

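Run:
```python
from h import *
s=bot.observe();R=np.array(s["tool_rot"]);p=np.array(s["tcp_pos"])
print(proj(pose("wrist",s),[p+R@np.array([x,0,z]) for x,z in((.032,-.026),(-.032,-.026),(.022,.019),(-.022,.019),(.032,-.012))]).round())
plan([(.652,-.0505,.2,189.3),(.652,-.0505,.135,189.3,.025)])
```

```text
[[280. 232.]
 [280. 353.]
 [280. 221.]
 [280. 286.]
 [280. 221.]]
rows 2 travel [0.1644, 0.0077, 0.1347] rot [0.0, -0.0003, -0.0022] -> [0.652, -0.0505, 0.2]
rows 3 travel [-0.0, -0.0, 0.1805] rot [0.0, -0.0, 0.0] -> [0.652, -0.0505, 0.135]
```

Request:
apply_moves(
  travel=[
    [0.164, 0.008, 0.135],
    [0.164, 0.008, 0.135],
    [0, 0, 0.18],
    [0, 0, 0.18],
    [0, 0, 0.18],
    [0, 0, 0],
    [0, 0, 0],
  ],
  delta_rot=[
    [0, 0, -0.002],
    [0, 0, -0.002],
    [0, 0, 0],
    [0, 0, 0],
    [0, 0, 0],
    [0, 0, 0],
    [0, 0, 0],
  ],
)

```text
clock: 8.6
tcp_pos: [0.6523, -0.0499, 0.1358]
tool_rot: [[-0.987, -0.162, -0.001], [-0.162, 0.987, 0.0], [0.001, 0.0, -1.0]]
wrist_force: [0.4, 0.5, -0.1]
grip_width: 0.0107
grip_force: 88.1
```

Run:
```python
from h import *
plan([(.652,-.0505,.1155,189.3,.005)])
im,P=snap("scene")
a=im[180:280,190:290];cv2.imwrite("pics/s3.png",cv2.resize(a,(600,600),interpolation=cv2.INTER_CUBIC))
s=bot.observe();R=np.array(s["tool_rot"]);p=np.array(s["tcp_pos"])
print(yaw(s),(proj(P,[p+R@np.array([x,0,.053]) for x in(.012,-.012)]+[[.652,-.0505,.078]])-[190,180])*6)
```

```text
rows 5 travel [0.0006, -0.001, 0.0338] rot [0.0, -0.0001, 0.0001] -> [0.652, -0.0505, 0.1155]
-170.6646120212215 [[329.65539546 234.76228162]
 [295.73662877 292.33750669]
 [314.71180451 271.34434303]]
```

View pics/s3.png

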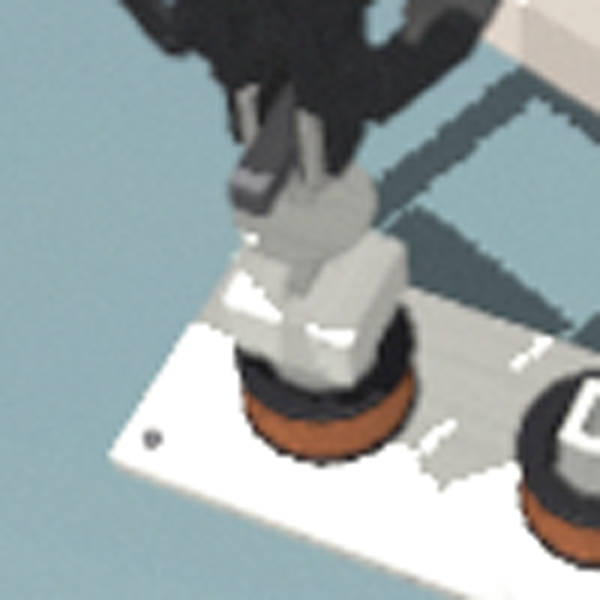

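The puller foot stands over the slot, in line with it. I'll lower it.

Request:
apply_moves(
  travel=[
    [0.001, -0.001, 0.034],
    [0.001, -0.001, 0.034],
    [0, -0.001, 0.034],
    [0, -0.001, 0.034],
    [0, -0.001, 0.034],
    [0, 0, 0],
    [0, 0, 0],
  ],
  delta_rot=[
    [0, 0, 0],
    [0, 0, 0],
    [0, 0, 0],
    [0, 0, 0],
    [0, 0, 0],
    [0, 0, 0],
    [0, 0, 0],
  ],
)

```text
clock: 9.35
tcp_pos: [0.6522, -0.0498, 0.1151]
tool_rot: [[-0.987, -0.163, -0.0], [-0.163, 0.987, 0.0], [0.0, 0.0, -1.0]]
wrist_force: [0.4, -0.4, -1.5]
grip_width: 0.0104
grip_force: 88.1
```

Request:
apply_moves(
  travel=[
    [0, 0, 0],
    [0, 0, 0],
    [0, 0, 0],
    [0, 0, 0],
    [0, 0, 0],
    [0, 0, 0],
    [0, 0, 0],
    [0, 0, 0],
  ],
  delta_rot=[
    [0, 0, 0.08],
    [0, 0, 0.08],
    [0, 0, 0.08],
    [0, 0, 0.08],
    [0, 0, 0.08],
    [0, 0, 0.08],
    [0, 0, 0.08],
    [0, 0, 0.08],
  ],
)

```text
clock: 10.15
tcp_pos: [0.6525, -0.0499, 0.1158]
tool_rot: [[-0.662, 0.749, 0.001], [0.749, 0.662, -0.0], [-0.0, 0.0, -1.0]]
wrist_force: [0.6, 0.8, -1.1]
grip_width: 0.0103
grip_force: 88.2
```

Request:
apply_moves(
  travel=[
    [0, 0, 0],
    [0, 0, 0],
    [0, 0, 0],
    [0, 0, 0],
    [0, 0, 0],
    [0, 0, 0],
    [0, 0, 0],
    [0, 0, 0],
  ],
  delta_rot=[
    [0, 0, 0.08],
    [0, 0, 0.08],
    [0, 0, 0.08],
    [0, 0, 0.08],
    [0, 0, 0.04],
    [0, 0, 0.04],
    [0, 0, 0],
    [0, 0, 0],
  ],
)

```text
clock: 10.95
tcp_pos: [0.6525, -0.0499, 0.1156]
tool_rot: [[-0.102, 0.995, 0.0], [0.995, 0.102, -0.0], [-0.0, 0.0, -1.0]]
wrist_force: [0.2, 0.1, -0.8]
grip_width: 0.0104
grip_force: 88.2
```

Run:
```python
from h import *
s=bot.observe();print(yaw(s),s["wrist_torque"],s["wrist_force"],s["tcp_pos"])
```

```text
95.85800357112161 [-0.06113181  0.0467111  -0.03916503] [ 0.18277325  0.08927019 -0.80987157] [ 0.6524624  -0.0498778   0.11562349]
```

Request:
apply_moves(
  travel=[
    [0, 0, 0],
    [0, 0, 0],
    [0, 0, 0],
    [0, 0, 0],
  ],
  delta_rot=[
    [0, 0, 0.03],
    [0, 0, 0.03],
    [0, 0, 0],
    [0, 0, 0],
  ],
)

```text
clock: 11.35
tcp_pos: [0.6524, -0.0499, 0.1155]
tool_rot: [[-0.008, 1.0, 0.0], [1.0, 0.008, -0.0], [-0.0, 0.0, -1.0]]
wrist_force: [-0.2, 1.1, -1.0]
grip_width: 0.0104
grip_force: 88.2
```

Run:
```python
from h import *
s=bot.observe();print(yaw(s),s["wrist_torque"],s["wrist_force"],s["tcp_pos"])
```

```text
90.46998170505826 [-0.05133725  0.00423955 -0.04354598] [-0.24031121  1.06551911 -1.02843411] [ 0.65238631 -0.04986356  0.11548935]
```

Request:
apply_moves(
  travel=[
    [0, 0, -0.06],
    [0, 0, -0.08],
    [0, 0, -0.1],
    [0, 0, -0.2],
    [0, 0, -0.2],
    [0, 0, -0.2],
    [0, 0, 0],
    [0, 0, 0],
  ],
  delta_rot=[
    [0, 0, 0],
    [0, 0, 0],
    [0, 0, 0],
    [0, 0, 0],
    [0, 0, 0],
    [0, 0, 0],
    [0, 0, 0],
    [0, 0, 0],
  ],
)

```text
clock: 12.15
tcp_pos: [0.6526, -0.0499, 0.2171]
tool_rot: [[-0.007, 1.0, 0.002], [1.0, 0.007, -0.0], [-0.0, 0.002, -1.0]]
wrist_force: [-0.3, 1.0, -4.4]
grip_width: 0.0106
grip_force: 88.3
```

Run:
```python
from h import *
s=bot.observe();print(yaw(s),s["wrist_force"],s["tcp_pos"])
im,P=snap("scene");a=im[110:290,180:360];cv2.imwrite("pics/s4.png",cv2.resize(a,(600,600),interpolation=cv2.INTER_CUBIC))
im,P=snap("wrist");cv2.imwrite("pics/w4.png",im)
z=s["tcp_pos"][2]-.053-.011+.024
print(seg("cap0","wrist",P,z,.2))
```

```text
90.39052567704108 [-0.25726787  0.96970277 -4.4094992 ] [ 0.65260852 -0.04990026  0.21711172]
[(0.91, [0.6500999927520752, -0.03290000185370445], 4.5, 0.042, 0.023), (0.67, [0.6464999914169312, 0.026200000196695328], 98.7, 0.136, 0.052), (0.61, [0.6351000070571899, 0.08730000257492065], 0.4, 0.026, 0.005), (0.45, [0.7143999934196472, 0.03779999911785126], 5.2, 0.092, 0.014), (0.32, [0.5476999878883362, -0.031099999323487282], 82.3, 0.088, 0.045)]
```

View pics/s4.png

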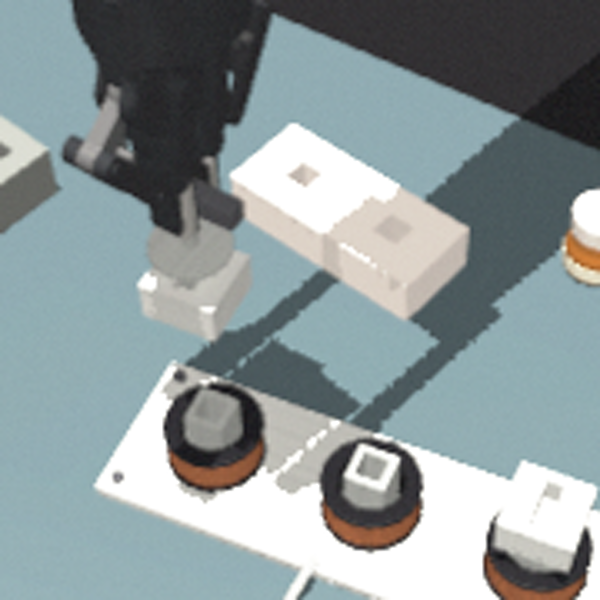

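The cap hangs on the puller, threaded. I'll move to the rack, stopping short so the wrist camera can see the holes.

Run:
```python
from h import *
plan([(.440,-.185,.2,78.5)])
```

```text
rows 7 travel [-0.1816, -0.2377, 0.017] rot [-0.0003, -0.0, 0.0189] -> [0.44, -0.185, 0.2]
```

Request:
apply_moves(
  travel=[
    [-0.182, -0.238, 0.017],
    [-0.182, -0.238, 0.017],
    [-0.182, -0.238, 0.017],
    [-0.182, -0.238, 0.017],
    [-0.182, -0.238, 0.017],
    [-0.182, -0.238, 0.017],
    [-0.182, -0.238, 0.017],
    [0, 0, 0],
  ],
  delta_rot=[
    [0, 0, 0.019],
    [0, 0, 0.019],
    [0, 0, 0.019],
    [0, 0, 0.019],
    [0, 0, 0.019],
    [0, 0, 0.019],
    [0, 0, 0.019],
    [0, 0, 0],
  ],
)

```text
clock: 13.1
tcp_pos: [0.4371, -0.1862, 0.1994]
tool_rot: [[0.205, 0.979, -0.005], [0.979, -0.205, 0.001], [0.0, -0.005, -1.0]]
wrist_force: [0.5, 0.5, -3.0]
grip_width: 0.0107
grip_force: 88.5
```

Request:
apply_moves(
  travel=[
    [0, 0, 0],
    [0, 0, 0],
  ],
  delta_rot=[
    [0, 0, 0],
    [0, 0, 0],
  ],
)

```text
clock: 13.3
tcp_pos: [0.4409, -0.1851, 0.2014]
tool_rot: [[0.2, 0.98, -0.001], [0.98, -0.2, 0.001], [0.001, -0.001, -1.0]]
wrist_force: [0.6, -0.1, -3.0]
grip_width: 0.0103
grip_force: 88.5
```

Run:
```python
from h import *
s=bot.observe();print(yaw(s),s["wrist_force"],s["tcp_pos"])
im,P=snap("wrist","w5.png")
print(seg("rack","wrist",P,.036,.2),seg("cap0","wrist",P,s["tcp_pos"][2]-.04,.2))
print([(d["position"],round(d["conf"],2),back(P,d["position"],.036).round(4)) for d in cams.search_frame("rack_hole0","wrist")])
print(proj(P,[[.464,-.041,.036],[.4544,-.1164,.036]]))
cv2.imwrite("pics/w5c.png",cv2.resize(im[60:360,130:430],(600,600),interpolation=cv2.INTER_CUBIC))
```

```text
78.43740710903144 [ 0.60180456 -0.12549623 -2.99042864] [ 0.44093427 -0.18506849  0.20135007]
[(0.6, [0.45910000801086426, -0.07840000092983246], 82.7, 0.152, 0.065)] [(0.92, [0.44209998846054077, -0.16940000653266907], 173.0, 0.043, 0.025)]
[([273.6, 80.1], 0.87, array([[ 0.4598, -0.069 ,  0.036 ]]))]
[[271.86027834  47.16484793]
 [278.07159917 131.11506239]]
```

View pics/w5.png

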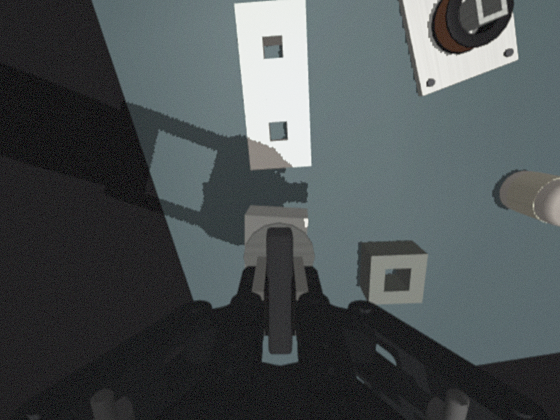

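Run:
```python
from h import *
s=bot.observe();P=pose("wrist",s);im=cv2.imread("pics/w5.png").mean(2).round().astype(int)
print(im[200:236,250:258].mean(1).round().astype(int).tolist());print(im[210:216,240:252].mean(0).round(),im[210:216,300:314].mean(0).round())
R=np.array(s["tool_rot"]);p=np.array(s["tcp_pos"])
# predicted centred cap: front face top & bottom edge rows, columns
print(proj(P,[p+R@np.array([.021,y,z]) for z in(.040,.064) for y in(-.021,.021)]).round(1))
```

```text
[59, 61, 58, 59, 63, 81, 95, 99, 101, 98, 99, 99, 99, 97, 99, 107, 119, 122, 122, 121, 121, 121, 122, 121, 122, 121, 123, 122, 122, 120, 116, 109, 105, 103, 103, 101]
[ 61.  58.  59.  58.  65.  80.  88.  98. 101. 100. 101. 100.] [ 99.  99.  99.  99. 100.  98. 102. 104. 111. 114. 113. 113. 114. 113.]
[[246.1 213.1]
 [309.9 213.1]
 [249.7 203.6]
 [306.7 203.6]]
```

View pics/w5c.png

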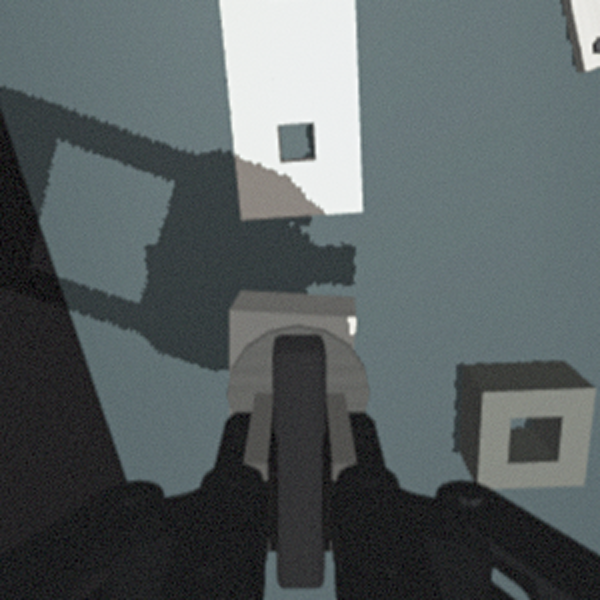

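Run:
```python
from h import *
plan([(.4556,-.1153,.165,78.5),(.4556,-.1153,.125,78.5,.015),(.4556,-.1153,.0975,78.5,.005)])
```

```text
rows 3 travel [0.1977, 0.0002, 0.1023] rot [-0.0001, -0.0, -0.0001] -> [0.4556, -0.1153, 0.165]
rows 3 travel [-0.0, 0.0, 0.1111] rot [0.0, -0.0, 0.0] -> [0.4556, -0.1153, 0.125]
rows 6 travel [-0.0, -0.0, 0.0382] rot [0.0, -0.0, 0.0] -> [0.4556, -0.1153, 0.0975]
```

Request:
apply_moves(
  travel=[
    [0.198, 0, 0.102],
    [0.198, 0, 0.102],
    [0.198, 0, 0.102],
    [0, 0, 0.111],
    [0, 0, 0.111],
    [0, 0, 0],
    [0, 0, 0.111],
    [0, 0, 0],
  ],
  delta_rot=[
    [0, 0, 0],
    [0, 0, 0],
    [0, 0, 0],
    [0, 0, 0],
    [0, 0, 0],
    [0, 0, 0],
    [0, 0, 0],
    [0, 0, 0],
  ],
)

```text
clock: 14.3
tcp_pos: [0.4542, -0.1158, 0.1236]
tool_rot: [[0.202, 0.979, -0.003], [0.979, -0.202, 0.001], [0.0, -0.003, -1.0]]
wrist_force: [-1.2, -0.1, -3.1]
grip_width: 0.0106
grip_force: 88.6
```

Request:
apply_moves(
  travel=[
    [0, 0, 0.038],
    [0, 0, 0.038],
    [0, 0, 0.038],
    [0, 0, 0.038],
    [0, 0, 0.038],
    [0, 0, 0.038],
    [0, 0, 0],
    [0, 0, 0],
  ],
  delta_rot=[
    [0, 0, 0],
    [0, 0, 0],
    [0, 0, 0],
    [0, 0, 0],
    [0, 0, 0],
    [0, 0, 0],
    [0, 0, 0],
    [0, 0, 0],
  ],
)

```text
clock: 15.1
tcp_pos: [0.4553, -0.1156, 0.098]
tool_rot: [[0.201, 0.98, 0.0], [0.98, -0.201, -0.0], [0.0, 0.0, -1.0]]
wrist_force: [0.5, 0.6, -2.3]
grip_width: 0.0104
grip_force: 88.7
```

Run:
```python
from h import *
s=bot.observe();print(yaw(s),s["wrist_force"],s["tcp_pos"])
im,P=snap("scene");a=im[110:230,220:340];cv2.imwrite("pics/s6.png",cv2.resize(a,(600,600),interpolation=cv2.INTER_CUBIC))
```

```text
78.41619674054958 [ 0.48368873  0.55961951 -2.30897136] [ 0.45530054 -0.11560516  0.09804964]
```

View pics/s6.png

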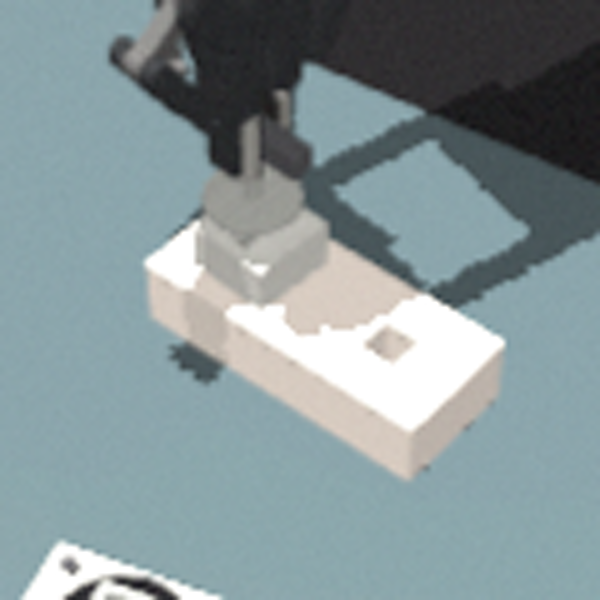

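Request:
apply_moves(
  travel=[
    [0, 0, 0],
    [0, 0, 0],
    [0, 0, 0],
    [0, 0, 0],
    [0, 0, 0],
    [0, 0, 0],
    [0, 0, 0],
    [0, 0, 0],
  ],
  delta_rot=[
    [0, 0, -0.088],
    [0, 0, -0.088],
    [0, 0, -0.088],
    [0, 0, -0.088],
    [0, 0, -0.088],
    [0, 0, -0.088],
    [0, 0, -0.088],
    [0, 0, -0.088],
  ],
)

```text
clock: 15.95
tcp_pos: [0.4553, -0.1155, 0.0982]
tool_rot: [[-0.789, 0.614, 0.0], [0.614, 0.789, 0.0], [-0.0, 0.0, -1.0]]
wrist_force: [-0.9, 0.6, -1.7]
grip_width: 0.0104
grip_force: 88.8
```

Request:
apply_moves(
  travel=[
    [0, 0, 0],
    [0, 0, 0],
    [0, 0, 0],
    [0, 0, 0],
    [0, 0, 0],
    [0, 0, 0],
    [0, 0, 0],
  ],
  delta_rot=[
    [0, 0, -0.08],
    [0, 0, -0.08],
    [0, 0, -0.08],
    [0, 0, -0.08],
    [0, 0, -0.03],
    [0, 0, 0],
    [0, 0, 0],
  ],
)

```text
clock: 16.65
tcp_pos: [0.4553, -0.1156, 0.0982]
tool_rot: [[-0.993, 0.118, 0.0], [0.118, 0.993, -0.0], [-0.0, 0.0, -1.0]]
wrist_force: [-1.1, 0.6, -1.4]
grip_width: 0.0101
grip_force: 88.8
```

Run:
```python
from h import *
s=bot.observe();print(yaw(s),s["wrist_torque"],s["wrist_force"],s["tcp_pos"])
im,P=snap("wrist");print(seg("cap0","wrist",P,.06,.3))
im,P=snap("top");print(seg("cap0","top",P,.06,.3))
```

```text
173.21043785805833 [ 0.09066483  0.07228629 -0.02210215] [-1.13450132  0.63437401 -1.35611423] [ 0.45528386 -0.11559748  0.09818879]
[(0.82, [0.4390000104904175, -0.11190000176429749], 76.2, 0.043, 0.025), (0.74, [0.5149999856948853, -0.2827000021934509], 117.2, 0.111, 0.048)]
[(0.64, [0.6241000294685364, 0.1500999927520752], 98.6, 0.047, 0.046), (0.57, [0.6330000162124634, 0.047600001096725464], 98.8, 0.295, 0.096)]
```

Request:
apply_moves(
  travel=[
    [0, 0, -0.05],
    [0, 0, -0.05],
    [0, 0, -0.05],
    [0, 0, -0.05],
    [0, 0, 0],
    [0, 0, 0],
  ],
  delta_rot=[
    [0, 0, 0],
    [0, 0, 0],
    [0, 0, 0],
    [0, 0, 0],
    [0, 0, 0],
    [0, 0, 0],
  ],
)

```text
clock: 17.45
tcp_pos: [0.4553, -0.1157, 0.1222]
tool_rot: [[-0.993, 0.117, 0.001], [0.117, 0.993, -0.0], [-0.001, -0.0, -1.0]]
wrist_force: [-0.0, 0.3, -1.3]
grip_width: 0.0103
grip_force: 88.8
```

Run:
```python
from h import *
s=bot.observe();print(yaw(s),s["wrist_torque"],s["wrist_force"],s["tcp_pos"])
im,P=snap("scene","s7.png");a=im[110:230,220:340];cv2.imwrite("pics/s7c.png",cv2.resize(a,(500,500),interpolation=cv2.INTER_CUBIC))
```

```text
173.26727107741377 [ 0.00513584 -0.01856922  0.00767098] [-0.01194326  0.30645821 -1.273924  ] [ 0.45530064 -0.11570864  0.12223507]
```

View pics/s7c.png

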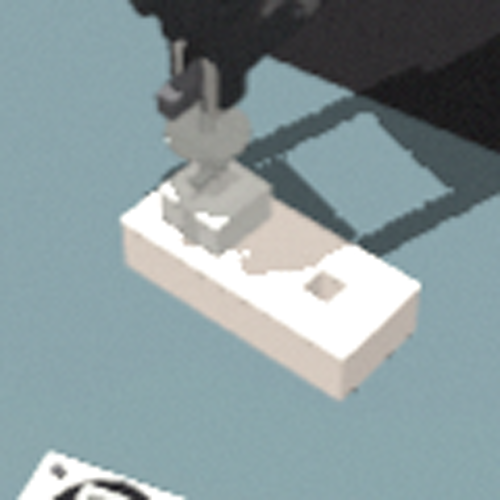

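The cap stays seated and the foot is coming out of the slot. On to the second cap.

Run:
```python
from h import *
plan([(.4553,-.1157,.215,173.2),(.655,.148,.215,189.3)])
```

```text
rows 3 travel [-0.0007, -0.0002, -0.2588] rot [-0.0, -0.0, 0.0003] -> [0.4553, -0.1157, 0.215]
rows 9 travel [-0.187, 0.2438, -0.0] rot [-0.0, -0.0, -0.0199] -> [0.655, 0.148, 0.215]
```

Request:
apply_moves(
  travel=[
    [0, 0, -0.258],
    [0, 0, -0.258],
    [0, 0, -0.258],
    [-0.187, 0.244, 0],
    [-0.187, 0.244, 0],
    [-0.187, 0.244, 0],
    [-0.187, 0.244, 0],
    [-0.187, 0.244, 0],
  ],
  delta_rot=[
    [0, 0, 0],
    [0, 0, 0],
    [0, 0, 0],
    [0, 0, -0.02],
    [0, 0, -0.02],
    [0, 0, -0.02],
    [0, 0, -0.02],
    [0, 0, -0.02],
  ],
)

```text
clock: 18.3
tcp_pos: [0.5756, 0.0256, 0.214]
tool_rot: [[-0.999, -0.041, -0.001], [-0.041, 0.999, -0.0], [0.001, -0.0, -1.0]]
wrist_force: [-0.2, 0.3, -1.2]
grip_width: 0.0104
grip_force: 88.8
```

Request:
apply_moves(
  travel=[
    [-0.187, 0.244, 0],
    [-0.187, 0.244, 0],
    [-0.187, 0.244, 0],
    [-0.187, 0.244, 0],
    [0, 0, 0],
    [0, 0, 0],
    [0, 0, 0],
  ],
  delta_rot=[
    [0, 0, -0.02],
    [0, 0, -0.02],
    [0, 0, -0.02],
    [0, 0, -0.02],
    [0, 0, 0],
    [0, 0, 0],
    [0, 0, 0],
  ],
)

```text
clock: 19.0
tcp_pos: [0.6537, 0.148, 0.2141]
tool_rot: [[-0.986, -0.164, -0.001], [-0.164, 0.986, -0.001], [0.001, -0.0, -1.0]]
wrist_force: [0.1, -1.0, -2.2]
grip_width: 0.0101
grip_force: 88.9
```

Run:
```python
from h import *
s=bot.observe();print(yaw(s),s["wrist_force"],s["tcp_pos"])
im,P=snap("wrist","w8.png");print(proj(P,[[.622,.147,.078]]).round())
for q,z in(("cap0",.078),("cap0_slot",.078)):print(q,seg(q,"wrist",P,z,.2),[(d["position"],d["conf"],back(P,d["position"],z).round(4)) for d in cams.search_frame(q,"wrist")])
a=im[60:260,180:380];cv2.imwrite("pics/w8c.png",cv2.resize(a,(500,500),interpolation=cv2.INTER_CUBIC))
```

```text
-170.56908550443202 [ 0.05056113 -1.0067867  -2.1528753 ] [0.65373392 0.14795022 0.21414691]
[[284. 173.]]
cap0 [(0.81, [0.6208999752998352, 0.14720000326633453], 9.4, 0.042, 0.042)] [([284.6, 170.2], 0.84, array([[0.6197, 0.1468, 0.078 ]]))]
cap0_slot [] []
```

View pics/w8c.png

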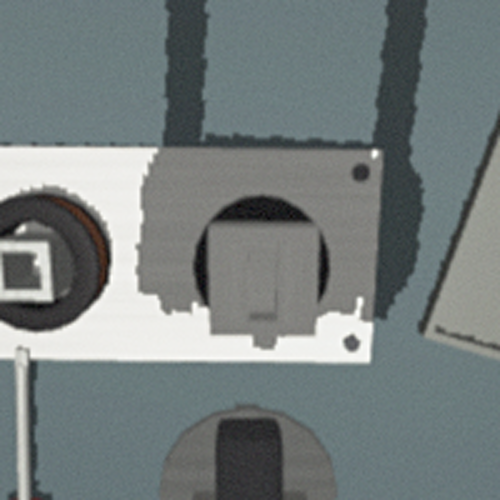

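Run:
```python
from h import *
plan([(.6216,.1474,.18,189.3,.025),(.6216,.1474,.135,189.3,.025),(.6216,.1474,.1155,189.3,.005)])
```

```text
rows 2 travel [0.1339, 0.0201, 0.1459] rot [-0.0, 0.0001, 0.0006] -> [0.6216, 0.1474, 0.18]
rows 2 travel [-0.0, 0.0, 0.1875] rot [-0.0, 0.0, -0.0] -> [0.6216, 0.1474, 0.135]
rows 4 travel [-0.0, 0.0, 0.0406] rot [-0.0, 0.0, -0.0] -> [0.6216, 0.1474, 0.1155]
```

Request:
apply_moves(
  travel=[
    [0.134, 0.02, 0.146],
    [0.134, 0.02, 0.146],
    [0, 0, 0.1875],
    [0, 0, 0.1875],
    [0, 0, 0],
    [0, 0, 0],
  ],
  delta_rot=[
    [0, 0, 0],
    [0, 0, 0],
    [0, 0, 0],
    [0, 0, 0],
    [0, 0, 0],
    [0, 0, 0],
  ],
)

```text
clock: 19.85
tcp_pos: [0.6216, 0.1478, 0.1348]
tool_rot: [[-0.986, -0.164, -0.001], [-0.164, 0.986, -0.0], [0.001, -0.0, -1.0]]
wrist_force: [0.6, 0.5, -1.6]
grip_width: 0.0103
grip_force: 88.8
```

Request:
apply_moves(
  travel=[
    [0, 0, 0.04],
    [0, 0, 0.04],
    [0, 0, 0.04],
    [0, 0, 0.04],
    [0, 0, 0],
    [0, 0, 0],
  ],
  delta_rot=[
    [0, 0, 0],
    [0, 0, 0],
    [0, 0, 0],
    [0, 0, 0],
    [0, 0, 0],
    [0, 0, 0],
  ],
)

```text
clock: 20.45
tcp_pos: [0.6216, 0.1482, 0.1152]
tool_rot: [[-0.986, -0.165, -0.001], [-0.165, 0.986, -0.0], [0.001, 0.0, -1.0]]
wrist_force: [-0.4, -0.2, -1.7]
grip_width: 0.0104
grip_force: 88.9
```

Request:
apply_moves(
  travel=[
    [0, 0, 0],
    [0, 0, 0],
    [0, 0, 0],
    [0, 0, 0],
    [0, 0, 0],
    [0, 0, 0],
    [0, 0, 0],
    [0, 0, 0],
  ],
  delta_rot=[
    [0, 0, 0.085],
    [0, 0, 0.085],
    [0, 0, 0.085],
    [0, 0, 0.085],
    [0, 0, 0.085],
    [0, 0, 0.085],
    [0, 0, 0.085],
    [0, 0, 0.085],
  ],
)

```text
clock: 21.25
tcp_pos: [0.6219, 0.1482, 0.1159]
tool_rot: [[-0.615, 0.788, 0.001], [0.788, 0.615, 0.0], [-0.0, 0.0, -1.0]]
wrist_force: [-0.6, -0.2, -1.0]
grip_width: 0.0104
grip_force: 88.9
```

Request:
apply_moves(
  travel=[
    [0, 0, 0],
    [0, 0, 0],
    [0, 0, 0],
    [0, 0, 0],
    [0, 0, 0],
    [0, 0, 0],
    [0, 0, 0],
  ],
  delta_rot=[
    [0, 0, 0.085],
    [0, 0, 0.085],
    [0, 0, 0.085],
    [0, 0, 0.085],
    [0, 0, 0.07],
    [0, 0, 0],
    [0, 0, 0],
  ],
)

```text
clock: 21.95
tcp_pos: [0.6219, 0.1482, 0.1157]
tool_rot: [[-0.026, 1.0, 0.0], [1.0, 0.026, 0.0], [0.0, 0.0, -1.0]]
wrist_force: [-0.2, -0.1, -1.7]
grip_width: 0.0099
grip_force: 88.9
```

Request:
apply_moves(
  travel=[
    [0, 0, -0.06],
    [0, 0, -0.08],
    [0, 0, -0.1],
    [0, 0, -0.2],
    [0, 0, -0.2],
    [0, 0, -0.2],
    [0, 0, 0],
    [0, 0, 0],
  ],
  delta_rot=[
    [0, 0, 0],
    [0, 0, 0],
    [0, 0, 0],
    [0, 0, 0],
    [0, 0, 0],
    [0, 0, 0],
    [0, 0, 0],
    [0, 0, 0],
  ],
)

```text
clock: 22.75
tcp_pos: [0.622, 0.1482, 0.2172]
tool_rot: [[-0.024, 1.0, 0.002], [1.0, 0.024, 0.0], [0.0, 0.002, -1.0]]
wrist_force: [-0.4, 0.6, -3.6]
grip_width: 0.0104
grip_force: 88.7
```

Run:
```python
from h import *
s=bot.observe();print(yaw(s),s["wrist_force"],s["tcp_pos"],s["joint_pos"][5])
im,P=snap("wrist");print(seg("cap0","wrist",P,s["tcp_pos"][2]-.04,.3))
# hover before hole0 (.464,-.041)
y=np.radians(78.5);u=np.array([np.cos(y),np.sin(y)])
plan([(.5,.08,.2,84),(*(np.array([.464,-.041])-.07*u),.2,78.5)])
```

```text
91.38489984551863 [-0.41177542  0.56302869 -3.55543234] [0.62203578 0.14818649 0.21720125] 5.351133091983787
[(0.76, [0.6197999715805054, 0.16369999945163727], 5.4, 0.043, 0.024)]
rows 4 travel [-0.1479, -0.2482, 0.0305] rot [-0.0005, 0.0001, 0.0205] -> [0.5, 0.08, 0.2]
rows 5 travel [-0.3248, -0.0374, -0.0] rot [0.0, -0.0, 0.0122] -> [0.45, -0.1096, 0.2]
```

Request:
apply_moves(
  travel=[
    [-0.148, -0.248, 0.03],
    [-0.148, -0.248, 0.03],
    [-0.148, -0.248, 0.03],
    [-0.148, -0.248, 0.03],
    [-0.325, -0.037, 0],
    [-0.325, -0.037, 0],
    [-0.325, -0.037, 0],
    [-0.325, -0.037, 0],
  ],
  delta_rot=[
    [0, 0, 0.0205],
    [0, 0, 0.0205],
    [0, 0, 0.0205],
    [0, 0, 0.0205],
    [0, 0, 0.0122],
    [0, 0, 0.0122],
    [0, 0, 0.0122],
    [0, 0, 0.0122],
  ],
)

```text
clock: 23.65
tcp_pos: [0.4611, -0.0731, 0.2001]
tool_rot: [[0.181, 0.984, -0.003], [0.984, -0.181, 0.001], [0.0, -0.003, -1.0]]
wrist_force: [0.7, -0.4, -3.2]
grip_width: 0.0102
grip_force: 88.8
```

Request:
apply_moves(
  travel=[
    [-0.325, -0.037, 0],
    [0, 0, 0],
    [0, 0, 0],
    [0, 0, 0],
    [0, 0, 0],
  ],
  delta_rot=[
    [0, 0, 0.0122],
    [0, 0, 0],
    [0, 0, 0],
    [0, 0, 0],
    [0, 0, 0],
  ],
)

```text
clock: 24.15
tcp_pos: [0.4513, -0.1086, 0.2013]
tool_rot: [[0.198, 0.98, -0.001], [0.98, -0.198, 0.001], [0.0, -0.001, -1.0]]
wrist_force: [0.2, -1.1, -4.0]
grip_width: 0.0102
grip_force: 88.8
```

Run:
```python
from h import *
s=bot.observe();print(yaw(s),s["wrist_force"],s["tcp_pos"])
im,P=snap("wrist","w9.png");g=im.mean(2).round().astype(int)
print(seg("rack","wrist",P,.036,.2),seg("cap0","wrist",P,s["tcp_pos"][2]-.04,.2))
R=np.array(s["tool_rot"]);p=np.array(s["tcp_pos"])
print(proj(P,[p+R@np.array([.021,y,z]) for z in(.040,.064) for y in(-.021,.021)]).round(1),proj(P,[[.464,-.041,.036]]))
cv2.imwrite("pics/w9c.png",cv2.resize(im[80:280,180:380],(600,600),interpolation=cv2.INTER_CUBIC))
```

```text
78.60669317705805 [ 0.24603984 -1.09343351 -4.00101259] [ 0.45127885 -0.10859975  0.20127346]
[(0.97, [0.4593999981880188, -0.07800000160932541], 82.3, 0.149, 0.064)] [(0.78, [0.4523000121116638, -0.09319999814033508], 174.1, 0.043, 0.023), (0.59, [0.46059998869895935, -0.07660000026226044], 168.6, 0.027, 0.015), (0.38, [0.5651999711990356, -0.024800000712275505], 99.0, 0.096, 0.057)]
[[246.1 213.1]
 [309.9 213.1]
 [249.7 203.6]
 [306.7 203.6]] [[277.83278888 132.30801713]]
```

View pics/w9c.png

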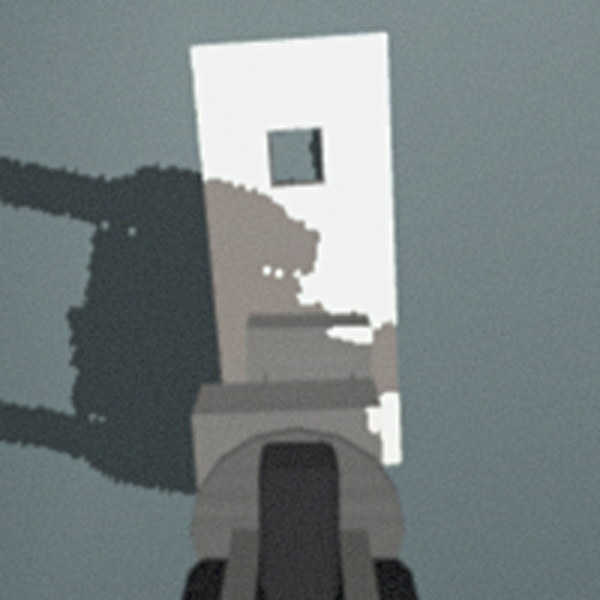

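Run:
```python
from h import *
plan([(.4656,-.0395,.165,77.5),(.4656,-.0395,.125,77.5,.015),(.4656,-.0395,.0975,77.5,.005)])
```

```text
rows 2 travel [0.2949, -0.0007, 0.1532] rot [-0.0001, -0.0, 0.0061] -> [0.4656, -0.0395, 0.165]
rows 3 travel [-0.0, -0.0, 0.1111] rot [-0.0, -0.0, 0.0] -> [0.4656, -0.0395, 0.125]
rows 6 travel [-0.0, -0.0, 0.0382] rot [-0.0, -0.0, 0.0] -> [0.4656, -0.0395, 0.0975]
```

Request:
apply_moves(
  travel=[
    [0.295, 0, 0.153],
    [0.295, 0, 0.153],
    [0, 0, 0],
    [0, 0, 0.111],
    [0, 0, 0.111],
    [0, 0, 0.111],
    [0, 0, 0],
    [0, 0, 0],
  ],
  delta_rot=[
    [0, 0, 0.006],
    [0, 0, 0.006],
    [0, 0, 0],
    [0, 0, 0],
    [0, 0, 0],
    [0, 0, 0],
    [0, 0, 0],
    [0, 0, 0],
  ],
)

```text
clock: 25.1
tcp_pos: [0.4654, -0.0408, 0.1246]
tool_rot: [[0.219, 0.976, -0.001], [0.976, -0.219, 0.0], [0.0, -0.001, -1.0]]
wrist_force: [0.0, -0.0, -2.3]
grip_width: 0.0105
grip_force: 88.8
```

Request:
apply_moves(
  travel=[
    [0, 0, 0.038],
    [0, 0, 0.038],
    [0, 0, 0.038],
    [0, 0, 0.038],
    [0, 0, 0.038],
    [0, 0, 0.038],
    [0, 0, 0],
    [0, 0, 0],
  ],
  delta_rot=[
    [0, 0, 0],
    [0, 0, 0],
    [0, 0, 0],
    [0, 0, 0],
    [0, 0, 0],
    [0, 0, 0],
    [0, 0, 0],
    [0, 0, 0],
  ],
)

```text
clock: 25.9
tcp_pos: [0.4658, -0.0403, 0.098]
tool_rot: [[0.218, 0.976, 0.0], [0.976, -0.218, 0.0], [0.0, 0.0, -1.0]]
wrist_force: [-0.4, 0.2, -1.4]
grip_width: 0.0104
grip_force: 89.0
```

Run:
```python
from h import *
s=bot.observe();print(yaw(s),s["wrist_force"],s["tcp_pos"])
im,P=snap("scene");a=im[110:230,220:340];cv2.imwrite("pics/s10.png",cv2.resize(a,(400,400),interpolation=cv2.INTER_CUBIC))
```

```text
77.42643221635379 [-0.40596727  0.22143853 -1.37930473] [ 0.46583328 -0.0403441   0.09800433]
```

View pics/s10.png

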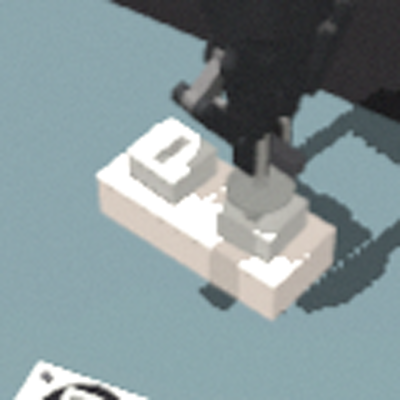

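Both caps sit on the rack (the first at (175,155) in the crop, the second under the puller). Turning back and lifting out.

Request:
apply_moves(
  travel=[
    [0, 0, 0],
    [0, 0, 0],
    [0, 0, 0],
    [0, 0, 0],
    [0, 0, 0],
    [0, 0, 0],
    [0, 0, 0],
    [0, 0, 0],
  ],
  delta_rot=[
    [0, 0, -0.088],
    [0, 0, -0.088],
    [0, 0, -0.088],
    [0, 0, -0.088],
    [0, 0, -0.088],
    [0, 0, -0.088],
    [0, 0, -0.088],
    [0, 0, -0.088],
  ],
)

```text
clock: 26.75
tcp_pos: [0.4659, -0.0402, 0.0983]
tool_rot: [[-0.778, 0.628, 0.0], [0.628, 0.778, 0.0], [-0.0, 0.001, -1.0]]
wrist_force: [-1.1, 0.6, -1.8]
grip_width: 0.0107
grip_force: 89.1
```

Request:
apply_moves(
  travel=[
    [0, 0, 0],
    [0, 0, 0],
    [0, 0, 0],
    [0, 0, 0],
    [0, 0, 0],
    [0, 0, 0],
    [0, 0, 0],
  ],
  delta_rot=[
    [0, 0, -0.08],
    [0, 0, -0.08],
    [0, 0, -0.08],
    [0, 0, -0.08],
    [0, 0, -0.04],
    [0, 0, 0],
    [0, 0, 0],
  ],
)

```text
clock: 27.45
tcp_pos: [0.4661, -0.0404, 0.0983]
tool_rot: [[-0.993, 0.12, 0.001], [0.12, 0.993, -0.0], [-0.001, 0.0, -1.0]]
wrist_force: [-0.5, 1.5, -0.8]
grip_width: 0.0106
grip_force: 89.1
```

Request:
apply_moves(
  travel=[
    [0, 0, -0.05],
    [0, 0, -0.05],
    [0, 0, -0.05],
    [0, 0, -0.05],
    [0, 0, 0],
    [0, 0, 0],
  ],
  delta_rot=[
    [0, 0, 0],
    [0, 0, 0],
    [0, 0, 0],
    [0, 0, 0],
    [0, 0, 0],
    [0, 0, 0],
  ],
)

```text
clock: 28.05
tcp_pos: [0.4659, -0.0405, 0.1222]
tool_rot: [[-0.993, 0.119, 0.001], [0.119, 0.993, -0.0], [-0.001, -0.0, -1.0]]
wrist_force: [0.7, 0.0, -2.1]
grip_width: 0.0101
grip_force: 89.1
```

Run:
```python
from h import *
s=bot.observe();print(yaw(s),s["wrist_force"],s["tcp_pos"])
# back to stand: yaw 138.3
plan([(*s["tcp_pos"][:2],.215,173.2),(.556,-.3057,.215,138.3),(.556,-.3057,.12,138.3)])
im,P=snap("scene")
print([(d["position"],round(d["conf"],2)) for d in cams.search_frame("cap0","scene")],proj(P,[[.464,-.041,.05],[.4544,-.1164,.05]]).round())
```

```text
173.1747906329963 [ 0.72947436  0.01552762 -2.06481717] [ 0.46590499 -0.04045062  0.1222092 ]
rows 3 travel [-0.0001, -0.0, -0.2578] rot [-0.0, 0.0001, -0.0001] -> [0.4659, -0.0404, 0.215]
rows 8 travel [-0.1938, -0.2242, 0.0001] rot [-0.0, 0.0, 0.0485] -> [0.556, -0.3057, 0.215]
rows 3 travel [0.0002, 0.0, 0.2638] rot [-0.0, 0.0, -0.0001] -> [0.556, -0.3057, 0.12]
[([299.5, 174.5], 0.84), ([268.0, 158.5], 0.8)] [[298. 174.]
 [271. 158.]]
```

Request:
apply_moves(
  travel=[
    [0, 0, -0.258],
    [0, 0, -0.258],
    [0, 0, -0.258],
    [-0.194, -0.224, 0],
    [-0.194, -0.224, 0],
    [-0.194, -0.224, 0],
    [-0.194, -0.224, 0],
    [-0.194, -0.224, 0],
  ],
  delta_rot=[
    [0, 0, 0],
    [0, 0, 0],
    [0, 0, 0],
    [0, 0, 0.0485],
    [0, 0, 0.0485],
    [0, 0, 0.0485],
    [0, 0, 0.0485],
    [0, 0, 0.0485],
  ],
)

```text
clock: 28.95
tcp_pos: [0.5418, -0.2013, 0.214]
tool_rot: [[-0.876, 0.482, -0.001], [0.482, 0.876, 0.001], [0.001, 0.0, -1.0]]
wrist_force: [-0.5, -0.1, -1.2]
grip_width: 0.01
grip_force: 89.1
```

Request:
apply_moves(
  travel=[
    [-0.194, -0.224, 0],
    [-0.194, -0.224, 0],
    [-0.194, -0.224, 0],
    [0, 0, 0],
    [0, 0, 0.26],
    [0, 0, 0.26],
    [0, 0, 0.26],
    [0, 0, 0],
  ],
  delta_rot=[
    [0, 0, 0.0485],
    [0, 0, 0.0485],
    [0, 0, 0.0485],
    [0, 0, 0],
    [0, 0, 0],
    [0, 0, 0],
    [0, 0, 0],
    [0, 0, 0],
  ],
)

```text
clock: 29.75
tcp_pos: [0.5525, -0.3025, 0.1145]
tool_rot: [[-0.747, 0.665, -0.01], [0.665, 0.747, 0.007], [0.012, -0.001, -1.0]]
wrist_force: [-0.1, 0.5, -2.2]
grip_width: 0.0104
grip_force: 89.0
```

Request:
apply_moves(
  travel=[
    [0, 0, 0],
    [0, 0, 0],
  ],
  delta_rot=[
    [0, 0, 0],
    [0, 0, 0],
  ],
)

```text
clock: 29.95
tcp_pos: [0.5572, -0.3061, 0.1236]
tool_rot: [[-0.747, 0.665, 0.003], [0.665, 0.747, -0.002], [-0.004, 0.0, -1.0]]
wrist_force: [0.5, 0.8, -2.2]
grip_width: 0.0102
grip_force: 89.1
```

Run:
```python
from h import *
plan([(.556,-.3057,.066,138.3,.01)])
```

```text
rows 6 travel [0.0018, -0.0007, 0.08] rot [0.0001, 0.0004, -0.0] -> [0.556, -0.3057, 0.066]
```

Request:
apply_moves(
  travel=[
    [0.001, 0, 0.08],
    [0.001, 0, 0.08],
    [0, 0, 0],
    [0, 0, 0.08],
    [0, 0, 0.08],
    [0, 0, 0.06],
    [0, 0, 0.06],
    [0, 0, 0],
  ],
  delta_rot=[
    [0, 0, 0],
    [0, 0, 0],
    [0, 0, 0],
    [0, 0, 0],
    [0, 0, 0],
    [0, 0, 0],
    [0, 0, 0],
    [0, 0, 0],
  ],
)

```text
clock: 30.75
tcp_pos: [0.5549, -0.3048, 0.0664]
tool_rot: [[-0.746, 0.666, -0.003], [0.666, 0.746, 0.002], [0.003, -0.0, -1.0]]
wrist_force: [-0.4, -0.5, -1.4]
grip_width: 0.0103
grip_force: 89.1
```

Request:
apply_moves(
  travel=[
    [0, 0, 0],
    [0, 0, 0],
  ],
  delta_rot=[
    [0, 0, 0],
    [0, 0, 0],
  ],
)

```text
clock: 30.95
tcp_pos: [0.5562, -0.3057, 0.0689]
tool_rot: [[-0.746, 0.666, 0.001], [0.666, 0.746, -0.001], [-0.001, 0.0, -1.0]]
wrist_force: [-0.4, -0.6, -1.6]
grip_width: 0.01
grip_force: 89.1
```

Request:
apply_moves(
  travel=[
    [0, 0, 0.015],
    [0, 0, 0.015],
    [0, 0, 0],
    [0, 0, 0],
  ],
  delta_rot=[
    [0, 0, 0],
    [0, 0, 0],
    [0, 0, 0],
    [0, 0, 0],
  ],
)

```text
clock: 31.35
tcp_pos: [0.5561, -0.3058, 0.0654]
tool_rot: [[-0.746, 0.666, 0.001], [0.666, 0.746, -0.001], [-0.001, -0.0, -1.0]]
wrist_force: [-1.2, -0.0, 2.1]
grip_width: 0.0103
grip_force: 89.5
```

Request:
apply_moves(
  travel=[
    [0, 0, 0],
    [0, 0, 0],
    [0, 0, 0],
    [0, 0, 0],
    [0, 0, 0],
    [0, 0, 0],
    [0, 0, 0],
    [0, 0, 0],
  ],
  delta_rot=[
    [0, 0, 0],
    [0, 0, 0],
    [0, 0, 0],
    [0, 0, 0],
    [0, 0, 0],
    [0, 0, 0],
    [0, 0, 0],
    [0, 0, 0],
  ],
  jaw=0,
)

```text
clock: 32.15
tcp_pos: [0.5558, -0.3054, 0.0648]
tool_rot: [[-0.746, 0.666, 0.0], [0.666, 0.746, 0.0], [-0.0, 0.0, -1.0]]
wrist_force: [-0.5, -0.5, 0.3]
grip_width: 0.0855
grip_force: 0.0
```

Request:
apply_moves(
  travel=[
    [0, 0, -0.2],
    [0, 0, -0.3],
    [0, 0, -0.3],
    [0, 0, -0.3],
    [0, 0, 0],
    [0, 0, 0],
  ],
  delta_rot=[
    [0, 0, 0],
    [0, 0, 0],
    [0, 0, 0],
    [0, 0, 0],
    [0, 0, 0],
    [0, 0, 0],
  ],
)

```text
clock: 32.75
tcp_pos: [0.5564, -0.3059, 0.1984]
tool_rot: [[-0.746, 0.666, 0.002], [0.666, 0.746, -0.002], [-0.003, 0.0, -1.0]]
wrist_force: [0.1, 0.6, -1.1]
grip_width: 0.0853
grip_force: 0.0
```

Run:
```python
from h import *
im,P=snap("wrist");print(seg("puller","wrist",P,.091),proj(P,[[.556,-.306,.091]]))
im,P=snap("top");print(seg("tray","top",P,.014),seg("coil0","top",P,.04),seg("fixture","top",P,.01),seg("screwdriver","top",P,.01))
s=bot.observe()
f=np.radians(98.8);v=np.array([np.cos(f),np.sin(f)])
# posts
for k in(-.1,0,.1):print((np.array([.637,.048])+k*v).round(4))
plan([(.6517,-.0505,.2,98.8)])
```

```text
[(0.59, [0.5539000034332275, -0.3077000081539154], 119.6, 0.063, 0.036)] [[278.49439583 211.95595673]]
[(0.64, [0.5192000269889832, 0.33169999718666077], 172.9, 0.283, 0.175)] [(0.68, [0.621399998664856, 0.14730000495910645], 89.0, 0.059, 0.054), (0.61, [0.6538000106811523, -0.04639999940991402], 89.0, 0.059, 0.057), (0.54, [0.6388000249862671, 0.05000000074505806], 44.2, 0.059, 0.057)] [(0.77, [0.6388000249862671, 0.05220000073313713], 99.1, 0.31, 0.102)] [(0.9, [0.8112000226974487, 0.05270000174641609], 1.8, 0.091, 0.027)]
[ 0.6523 -0.0508]
[0.637 0.048]
[0.6217 0.1468]
rows 7 travel [0.203, 0.2607, -0.0054] rot [-0.0001, -0.0002, 0.0626] -> [0.6517, -0.0505, 0.2]
```

Run:
```python
from h import *
s=bot.observe()
plan([(.6523,-.0503,.16,98.8),(.6523,-.0503,.008,98.8,.026)])
print('lift to tray')
t=np.array([.5187,.331]);a=np.radians(172.9)
q=dict(s);c,k=np.cos(np.radians(98.8)),np.sin(np.radians(98.8))
q["tcp_pos"]=np.array([.6523,-.0503,.008]);q["tool_rot"]=np.array([[c,k,0],[k,-c,0],[0,0,-1.]])
d=t+.085*np.array([np.cos(a),np.sin(a)]);print(d)
plan([(.6523,-.0503,.14,98.8,.025),(*d,.14,172.9),(*d,.04,172.9,.025),(*d,.004,172.9,.006)],q)
```

```text
rows 7 travel [0.2028, 0.2615, 0.0422] rot [-0.0001, -0.0002, 0.0626] -> [0.6523, -0.0503, 0.16]
rows 6 travel [-0.0, -0.0, 0.2111] rot [0.0, 0.0, 0.0] -> [0.6523, -0.0503, 0.008]
lift to tray
[0.43435179 0.34150613]
rows 6 travel [0.0, 0.0, -0.1833] rot [0.0, 0.0, 0.0] -> [0.6523, -0.0503, 0.14]
rows 12 travel [0.3245, 0.0789, -0.0] rot [0.0, 0.0, -0.0686] -> [0.4343, 0.3414, 0.14]
rows 4 travel [-0.0, 0.0001, 0.2083] rot [0.0, 0.0, -0.0] -> [0.4343, 0.3415, 0.04]
rows 6 travel [-0.0, 0.0, 0.05] rot [0.0, 0.0, -0.0] -> [0.4343, 0.3415, 0.004]
```

Request:
apply_moves(
  travel=[
    [0.203, 0.2615, 0.042],
    [0.203, 0.2615, 0.042],
    [0.203, 0.2615, 0.042],
    [0.203, 0.2615, 0.042],
    [0.203, 0.2615, 0.042],
    [0.203, 0.2615, 0.042],
    [0.203, 0.2615, 0.042],
    [0, 0, 0],
  ],
  delta_rot=[
    [0, 0, 0.0626],
    [0, 0, 0.0626],
    [0, 0, 0.0626],
    [0, 0, 0.0626],
    [0, 0, 0.0626],
    [0, 0, 0.0626],
    [0, 0, 0.0626],
    [0, 0, 0],
  ],
)

```text
clock: 33.9
tcp_pos: [0.6538, -0.0466, 0.1598]
tool_rot: [[-0.157, 0.988, -0.001], [0.988, 0.157, 0.002], [0.002, -0.001, -1.0]]
wrist_force: [-0.9, -0.3, -0.7]
grip_width: 0.0854
grip_force: 0.0
```

Request:
apply_moves(
  travel=[
    [0, 0, 0],
    [0, 0, 0.21],
    [0, 0, 0.21],
    [0, 0, 0.21],
    [0, 0, 0.15],
    [0, 0, 0],
    [0, 0, 0],
  ],
  delta_rot=[
    [0, 0, 0],
    [0, 0, 0],
    [0, 0, 0],
    [0, 0, 0],
    [0, 0, 0],
    [0, 0, 0],
    [0, 0, 0],
  ],
)

```text
clock: 34.6
tcp_pos: [0.6527, -0.0512, 0.0682]
tool_rot: [[-0.153, 0.988, 0.0], [0.988, 0.153, -0.0], [-0.0, 0.0, -1.0]]
wrist_force: [-0.1, -0.3, 0.3]
grip_width: 0.0853
grip_force: 0.0
```

Run:
```python
from h import *
print(yaw());plan([(.6523,-.0503,.008,98.8,.014)])
```

```text
98.78768494463357
rows 5 travel [0.0016, -0.0005, 0.1003] rot [0.0, 0.0, -0.0] -> [0.6523, -0.0503, 0.008]
```

Request:
apply_moves(
  travel=[
    [0.002, 0, 0.1],
    [0.002, 0, 0.1],
    [0.002, 0, 0.1],
    [0.001, 0, 0.1],
    [0.001, 0, 0.1],
    [0, 0, 0],
    [0, 0, 0],
  ],
  delta_rot=[
    [0, 0, 0],
    [0, 0, 0],
    [0, 0, 0],
    [0, 0, 0],
    [0, 0, 0],
    [0, 0, 0],
    [0, 0, 0],
  ],
)

```text
clock: 35.3
tcp_pos: [0.6523, -0.0495, 0.0072]
tool_rot: [[-0.153, 0.988, -0.001], [0.988, 0.153, 0.0], [0.0, -0.001, -1.0]]
wrist_force: [-0.2, -0.5, 1.0]
grip_width: 0.0857
grip_force: 0.0
```

Request:
apply_moves(
  travel=[
    [0, 0, 0],
    [0, 0, 0],
    [0, 0, 0],
    [0, 0, 0],
    [0, 0, 0],
    [0, 0, 0],
    [0, 0, 0],
    [0, 0, 0],
  ],
  delta_rot=[
    [0, 0, 0],
    [0, 0, 0],
    [0, 0, 0],
    [0, 0, 0],
    [0, 0, 0],
    [0, 0, 0],
    [0, 0, 0],
    [0, 0, 0],
  ],
  jaw=255,
  grip_force=50,
)

```text
clock: 36.1
tcp_pos: [0.6537, -0.0498, 0.0093]
tool_rot: [[-0.153, 0.988, 0.002], [0.988, 0.153, -0.0], [-0.001, 0.002, -1.0]]
wrist_force: [0.3, -0.8, 5.5]
grip_width: 0.0584
grip_force: 54.1
```

Request:
apply_moves(
  travel=[
    [0, 0, -0.06],
    [0, 0, -0.1],
    [0, 0, -0.2],
    [0, 0, -0.25],
    [0, 0, -0.25],
    [0, 0, -0.24],
    [0, 0, 0],
    [0, 0, 0],
  ],
  delta_rot=[
    [0, 0, 0],
    [0, 0, 0],
    [0, 0, 0],
    [0, 0, 0],
    [0, 0, 0],
    [0, 0, 0],
    [0, 0, 0],
    [0, 0, 0],
  ],
)

```text
clock: 36.9
tcp_pos: [0.6527, -0.0496, 0.1405]
tool_rot: [[-0.153, 0.988, 0.001], [0.988, 0.153, -0.0], [-0.0, 0.001, -1.0]]
wrist_force: [-0.7, -1.0, -2.3]
grip_width: 0.058
grip_force: 54.0
```

Run:
```python
from h import *
im,P=snap("scene");a=im[110:290,180:360];cv2.imwrite("pics/s11.png",cv2.resize(a,(500,500),interpolation=cv2.INTER_CUBIC))
```

```text
(no output)
```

View pics/s11.png

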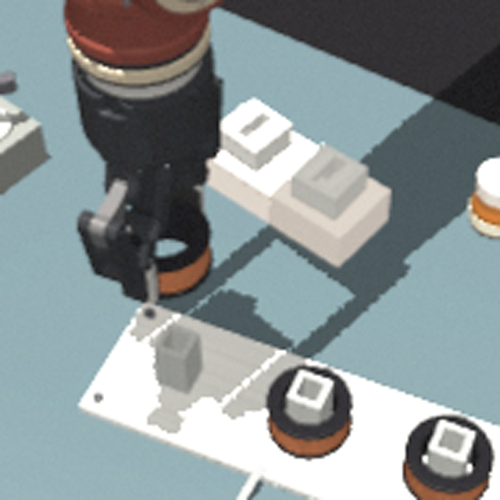

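The coil hangs level in the fingers and both caps stay on the rack. That was my last picture, so I'll rely on numbers from here. Checking the tray again before placing.

```bash
cat >> h.py <<'E'
def tray():
    im,P=snap("top");r=seg("tray","top",P,.014,.3);im,P=snap("scene");print("top",r[:2],"scene",seg("tray","scene",P,.014,.3)[:2])
def slot(c,a,k):
    a=np.radians(a);return np.array(c)+k*np.array([np.cos(a),np.sin(a)])
E
python3 - <<'E'
from h import *
tray()
d=slot((.5187,.331),172.9,.085)
plan([(*d,.14,172.9),(*d,.04,172.9,.025)])
E
```

```text
top [(0.83, [0.5205000042915344, 0.3327000141143799], 172.9, 0.28, 0.174)] scene [(0.98, [0.5184999704360962, 0.33009999990463257], 173.0, 0.29, 0.17)]
rows 12 travel [0.3235, 0.0791, -0.0015] rot [-0.0001, -0.0002, -0.0686] -> [0.4344, 0.3415, 0.14]
rows 4 travel [0.0002, 0.0, 0.2082] rot [-0.0001, 0.0, 0.0] -> [0.4343, 0.3415, 0.04]
```

Request:
apply_moves(
  travel=[
    [0.3235, 0.079, 0],
    [0.3235, 0.079, 0],
    [0.3235, 0.079, 0],
    [0.3235, 0.079, 0],
    [0.3235, 0.079, 0],
    [0.3235, 0.079, 0],
    [0.3235, 0.079, 0],
    [0.3235, 0.079, 0],
  ],
  delta_rot=[
    [0, 0, -0.0686],
    [0, 0, -0.0686],
    [0, 0, -0.0686],
    [0, 0, -0.0686],
    [0, 0, -0.0686],
    [0, 0, -0.0686],
    [0, 0, -0.0686],
    [0, 0, -0.0686],
  ],
)

```text
clock: 37.95
tcp_pos: [0.5622, 0.2487, 0.1387]
tool_rot: [[-0.852, 0.523, -0.001], [0.523, 0.852, -0.0], [0.001, -0.001, -1.0]]
wrist_force: [0.7, 0.9, -1.7]
grip_width: 0.0583
grip_force: 53.9
```

Request:
apply_moves(
  travel=[
    [0.3235, 0.079, 0],
    [0.3235, 0.079, 0],
    [0.3235, 0.079, 0],
    [0.3235, 0.079, 0],
    [0, 0, 0.2],
    [0, 0, 0.2],
    [0, 0, 0.2],
    [0, 0, 0],
  ],
  delta_rot=[
    [0, 0, -0.0686],
    [0, 0, -0.0686],
    [0, 0, -0.0686],
    [0, 0, -0.0686],
    [0, 0, 0],
    [0, 0, 0],
    [0, 0, 0],
    [0, 0, 0],
  ],
)

```text
clock: 38.75
tcp_pos: [0.432, 0.3393, 0.0629]
tool_rot: [[-0.992, 0.123, -0.008], [0.123, 0.992, -0.005], [0.008, -0.006, -1.0]]
wrist_force: [-0.1, -0.3, -1.4]
grip_width: 0.0582
grip_force: 54.1
```

Request:
apply_moves(
  travel=[
    [0, 0, 0],
    [0, 0, 0],
  ],
  delta_rot=[
    [0, 0, 0],
    [0, 0, 0],
  ],
)

```text
clock: 38.95
tcp_pos: [0.4365, 0.3416, 0.0692]
tool_rot: [[-0.992, 0.124, 0.002], [0.124, 0.992, 0.001], [-0.002, 0.001, -1.0]]
wrist_force: [-0.5, 0.0, -1.1]
grip_width: 0.0579
grip_force: 54.1
```

Run:
```python
from h import *
d=slot((.5187,.331),172.9,.085)
s=bot.observe();print(yaw(),s["tcp_pos"],s["grip_width"]);plan([(*d,.015,172.9,.012),(*d,.004,172.9,.004)])
```

```text
172.90153908596207 [0.43645206 0.3416451  0.06922733] 0.05787612021402294
rows 5 travel [0.0035, -0.0007, 0.0904] rot [0.0002, 0.0002, 0.0] -> [0.4344, 0.3415, 0.015]
rows 3 travel [0.0001, -0.0, 0.0305] rot [-0.0001, 0.0, 0.0] -> [0.4343, 0.3415, 0.004]
```

Request:
apply_moves(
  travel=[
    [0.003, 0, 0.09],
    [0.003, 0, 0.09],
    [0.003, 0, 0.09],
    [0.003, 0, 0.09],
    [0.003, 0, 0.09],
    [0, 0, 0],
    [0, 0, 0],
  ],
  delta_rot=[
    [0, 0, 0],
    [0, 0, 0],
    [0, 0, 0],
    [0, 0, 0],
    [0, 0, 0],
    [0, 0, 0],
    [0, 0, 0],
  ],
)

```text
clock: 39.65
tcp_pos: [0.4334, 0.3413, 0.0133]
tool_rot: [[-0.992, 0.123, -0.001], [0.123, 0.992, -0.001], [0.001, -0.001, -1.0]]
wrist_force: [-0.3, 0.5, -0.9]
grip_width: 0.0583
grip_force: 54.1
```

Request:
apply_moves(
  travel=[
    [0, 0, 0.03],
    [0, 0, 0.03],
    [0, 0, 0.03],
    [0, 0, 0],
    [0, 0, 0],
  ],
  delta_rot=[
    [0, 0, 0],
    [0, 0, 0],
    [0, 0, 0],
    [0, 0, 0],
    [0, 0, 0],
  ],
)

```text
clock: 40.15
tcp_pos: [0.434, 0.3416, 0.0033]
tool_rot: [[-0.992, 0.123, 0.001], [0.123, 0.992, 0.0], [-0.001, 0.001, -1.0]]
wrist_force: [0.4, 0.0, -0.3]
grip_width: 0.0582
grip_force: 54.2
```

Request:
apply_moves(
  travel=[
    [0, 0, 0.01],
    [0, 0, 0],
    [0, 0, 0],
  ],
  delta_rot=[
    [0, 0, 0],
    [0, 0, 0],
    [0, 0, 0],
  ],
)

```text
clock: 40.45
tcp_pos: [0.434, 0.3416, 0.0033]
tool_rot: [[-0.992, 0.123, 0.0], [0.123, 0.992, -0.0], [-0.0, -0.0, -1.0]]
wrist_force: [-3.6, -2.9, 7.8]
grip_width: 0.0582
grip_force: 55.0
```

Request:
apply_moves(
  travel=[
    [0, 0, 0],
    [0, 0, 0],
    [0, 0, 0],
    [0, 0, 0],
    [0, 0, 0],
    [0, 0, 0],
  ],
  delta_rot=[
    [0, 0, 0],
    [0, 0, 0],
    [0, 0, 0],
    [0, 0, 0],
    [0, 0, 0],
    [0, 0, 0],
  ],
  jaw=0,
)

```text
clock: 41.05
tcp_pos: [0.4337, 0.3414, 0.0018]
tool_rot: [[-0.992, 0.123, -0.0], [0.123, 0.992, -0.0], [0.0, -0.0, -1.0]]
wrist_force: [-0.5, 0.4, 0.2]
grip_width: 0.0854
grip_force: 0.0
```

Request:
apply_moves(
  travel=[
    [0, 0, -0.15],
    [0, 0, -0.25],
    [0, 0, -0.3],
    [0, 0, -0.3],
    [0, 0, -0.3],
    [0, 0, 0],
  ],
  delta_rot=[
    [0, 0, 0],
    [0, 0, 0],
    [0, 0, 0],
    [0, 0, 0],
    [0, 0, 0],
    [0, 0, 0],
  ],
)

```text
clock: 41.65
tcp_pos: [0.437, 0.3435, 0.1649]
tool_rot: [[-0.992, 0.123, 0.01], [0.123, 0.992, 0.006], [-0.009, 0.007, -1.0]]
wrist_force: [0.4, -0.2, 0.3]
grip_width: 0.0854
grip_force: 0.0
```

Run:
```python
from h import *
im,P=snap("wrist","w12.png");print("coil",seg("coil0","wrist",P,.034,.3),"tray",seg("tray","wrist",P,.014,.3))
# next: coil at post (.6219,.1478)
q=plan([(.6219,.1478,.16,98.8),(.6219,.1478,.07,98.8,.026)])
```

```text
coil [(0.72, [0.43320000171661377, 0.34220001101493835], 151.1, 0.062, 0.058)] tray [(0.96, [0.5177000164985657, 0.3312999904155731], 172.9, 0.282, 0.171)]
rows 10 travel [-0.2403, -0.0224, -0.0023] rot [-0.0, -0.0, 0.0823] -> [0.6218, 0.1478, 0.16]
rows 4 travel [0.0001, 0.0002, 0.1875] rot [-0.0001, 0.0, 0.0001] -> [0.6219, 0.1478, 0.07]
```

Request:
apply_moves(
  travel=[
    [-0.24, -0.022, 0],
    [-0.24, -0.022, 0],
    [-0.24, -0.022, 0],
    [-0.24, -0.022, 0],
    [-0.24, -0.022, 0],
    [-0.24, -0.022, 0],
    [-0.24, -0.022, 0],
    [-0.24, -0.022, 0],
  ],
  delta_rot=[
    [0, 0, 0.0823],
    [0, 0, 0.0823],
    [0, 0, 0.0823],
    [0, 0, 0.0823],
    [0, 0, 0.0823],
    [0, 0, 0.0823],
    [0, 0, 0.0823],
    [0, 0, 0.0823],
  ],
)

```text
clock: 42.6
tcp_pos: [0.607, 0.2032, 0.1548]
tool_rot: [[-0.396, 0.918, -0.004], [0.918, 0.396, -0.001], [0.001, -0.004, -1.0]]
wrist_force: [0.4, 0.1, 0.6]
grip_width: 0.0855
grip_force: 0.0
```

Request:
apply_moves(
  travel=[
    [-0.24, -0.022, 0],
    [-0.24, -0.022, 0],
    [0, 0, 0],
    [0, 0, 0.18],
    [0, 0, 0.18],
    [0, 0, 0.18],
    [0, 0, 0.1],
    [0, 0, 0],
  ],
  delta_rot=[
    [0, 0, 0.0823],
    [0, 0, 0.0823],
    [0, 0, 0],
    [0, 0, 0],
    [0, 0, 0],
    [0, 0, 0],
    [0, 0, 0],
    [0, 0, 0],
  ],
)

```text
clock: 43.4
tcp_pos: [0.6195, 0.1487, 0.0771]
tool_rot: [[-0.155, 0.988, -0.007], [0.988, 0.155, -0.001], [0.0, -0.007, -1.0]]
wrist_force: [-0.5, -0.7, 0.3]
grip_width: 0.0854
grip_force: 0.0
```

Request:
apply_moves(
  travel=[
    [0, 0, 0],
    [0, 0, 0],
  ],
  delta_rot=[
    [0, 0, 0],
    [0, 0, 0],
  ],
)

```text
clock: 43.6
tcp_pos: [0.6231, 0.1489, 0.0824]
tool_rot: [[-0.154, 0.988, 0.002], [0.988, 0.154, 0.0], [-0.0, 0.002, -1.0]]
wrist_force: [0.2, -0.0, 1.6]
grip_width: 0.0857
grip_force: 0.0
```

Run:
```python
from h import *
print(bot.observe()["tcp_pos"],yaw());plan([(.6219,.1478,.008,98.8,.014)])
```

```text
[0.62308323 0.14886641 0.08243196] 98.86523426059415
rows 6 travel [-0.0012, -0.002, 0.1034] rot [0.0002, 0.0, 0.0001] -> [0.6219, 0.1478, 0.008]
```

Request:
apply_moves(
  travel=[
    [-0.001, -0.001, 0.103],
    [-0.001, -0.001, 0.103],
    [-0.001, -0.001, 0.103],
    [-0.001, -0.001, 0.103],
    [-0.001, -0.001, 0.103],
    [-0.001, -0.001, 0.1],
    [0, 0, 0],
    [0, 0, 0],
  ],
  delta_rot=[
    [0, 0, 0],
    [0, 0, 0],
    [0, 0, 0],
    [0, 0, 0],
    [0, 0, 0],
    [0, 0, 0],
    [0, 0, 0],
    [0, 0, 0],
  ],
)

```text
clock: 44.4
tcp_pos: [0.6214, 0.1477, 0.0068]
tool_rot: [[-0.154, 0.988, -0.001], [0.988, 0.154, -0.0], [0.0, -0.001, -1.0]]
wrist_force: [0.4, 0.5, -0.2]
grip_width: 0.0854
grip_force: 0.0
```

Request:
apply_moves(
  travel=[
    [0, 0, 0],
    [0, 0, 0],
    [0, 0, 0],
    [0, 0, 0],
    [0, 0, 0],
    [0, 0, 0],
    [0, 0, 0],
    [0, 0, 0],
  ],
  delta_rot=[
    [0, 0, 0],
    [0, 0, 0],
    [0, 0, 0],
    [0, 0, 0],
    [0, 0, 0],
    [0, 0, 0],
    [0, 0, 0],
    [0, 0, 0],
  ],
  jaw=255,
  grip_force=50,
)

```text
clock: 45.2
tcp_pos: [0.6226, 0.1479, 0.0085]
tool_rot: [[-0.154, 0.988, 0.002], [0.988, 0.154, 0.0], [-0.0, 0.002, -1.0]]
wrist_force: [-0.6, 0.6, 6.0]
grip_width: 0.0576
grip_force: 55.6
```

Request:
apply_moves(
  travel=[
    [0, 0, -0.06],
    [0, 0, -0.1],
    [0, 0, -0.2],
    [0, 0, -0.25],
    [0, 0, -0.25],
    [0, 0, -0.24],
    [0, 0, 0],
    [0, 0, 0],
  ],
  delta_rot=[
    [0, 0, 0],
    [0, 0, 0],
    [0, 0, 0],
    [0, 0, 0],
    [0, 0, 0],
    [0, 0, 0],
    [0, 0, 0],
    [0, 0, 0],
  ],
)

```text
clock: 46.0
tcp_pos: [0.6216, 0.1478, 0.1397]
tool_rot: [[-0.154, 0.988, 0.001], [0.988, 0.154, 0.0], [-0.0, 0.001, -1.0]]
wrist_force: [-0.3, -0.1, -1.8]
grip_width: 0.0576
grip_force: 55.0
```

Run:
```python
from h import *
tray()
d=slot((.5185,.331),172.9,0)
plan([(*d,.14,172.9),(*d,.065,172.9,.025)])
```

```text
top [(0.69, [0.5422999858856201, 0.37929999828338623], 174.2, 0.282, 0.109)] scene [(0.6, [0.538100004196167, 0.34549999237060547], 172.9, 0.286, 0.17), (0.37, [0.6395000219345093, 0.048700001090765], 99.0, 0.311, 0.108)]
rows 10 travel [0.1825, 0.0428, -0.0028] rot [-0.0002, -0.0002, -0.0823] -> [0.5185, 0.331, 0.14]
rows 4 travel [0.0, -0.0, 0.1563] rot [-0.0001, -0.0, 0.0] -> [0.5185, 0.331, 0.065]
```

The tray has been knocked, to about (0.538, 0.346). I'll hover there and measure it again.

Run:
```python
from h import *
plan([(.56,.345,.165,172.9)])
```

```text
rows 10 travel [0.1669, 0.0786, -0.0237] rot [-0.0002, -0.0002, -0.0823] -> [0.56, 0.345, 0.165]
```

Request:
apply_moves(
  travel=[
    [0.167, 0.079, -0.024],
    [0.167, 0.079, -0.024],
    [0.167, 0.079, -0.024],
    [0.167, 0.079, -0.024],
    [0.167, 0.079, -0.024],
    [0.167, 0.079, -0.024],
    [0.167, 0.079, -0.024],
    [0.167, 0.079, -0.024],
  ],
  delta_rot=[
    [0, 0, -0.0823],
    [0, 0, -0.0823],
    [0, 0, -0.0823],
    [0, 0, -0.0823],
    [0, 0, -0.0823],
    [0, 0, -0.0823],
    [0, 0, -0.0823],
    [0, 0, -0.0823],
  ],
)

```text
clock: 47.0
tcp_pos: [0.5927, 0.3157, 0.1604]
tool_rot: [[-0.93, 0.368, -0.003], [0.368, 0.93, -0.001], [0.002, -0.002, -1.0]]
wrist_force: [0.4, -0.2, -1.7]
grip_width: 0.0577
grip_force: 54.9
```

Request:
apply_moves(
  travel=[
    [0.167, 0.079, -0.024],
    [0.167, 0.079, -0.024],
    [0, 0, 0],
    [0, 0, 0],
    [0, 0, 0],
  ],
  delta_rot=[
    [0, 0, -0.0823],
    [0, 0, -0.0823],
    [0, 0, 0],
    [0, 0, 0],
    [0, 0, 0],
  ],
)

```text
clock: 47.5
tcp_pos: [0.5618, 0.3449, 0.167]
tool_rot: [[-0.992, 0.125, -0.001], [0.125, 0.992, -0.001], [0.001, -0.001, -1.0]]
wrist_force: [-0.4, 0.4, -1.3]
grip_width: 0.0578
grip_force: 54.9
```

Run:
```python
from h import *
s=bot.observe();print(s["tcp_pos"],yaw())
im,P=snap("wrist","w13.png");print("tray",seg("tray","wrist",P,.014,.3),"coil",seg("coil0","wrist",P,.034,.3))
tray();
im,P=snap("scene","s13.png");print("coil",seg("coil0","scene",P,.034,.3))
```

```text
[0.56178593 0.34487524 0.16704412] 172.82208860910532
tray [(0.84, [0.519599974155426, 0.3479999899864197], 173.2, 0.245, 0.169), (0.4, [0.6283000111579895, 0.09049999713897705], 98.7, 0.239, 0.102)] coil [(0.91, [0.4544999897480011, 0.3555000126361847], 82.8, 0.059, 0.058), (0.77, [0.6633999943733215, 0.3327000141143799], 169.0, 0.169, 0.142), (0.63, [0.6330000162124634, 0.05909999832510948], 111.0, 0.084, 0.061)]
top [(0.78, [0.5388000011444092, 0.3465000092983246], 172.7, 0.28, 0.174)] scene [(0.65, [0.5397999882698059, 0.3456999957561493], 173.1, 0.285, 0.172)]
coil [(0.95, [0.6388999819755554, 0.05009999871253967], 32.2, 0.073, 0.059), (0.86, [0.43810001015663147, 0.3598000109195709], 167.4, 0.104, 0.075), (0.56, [0.49079999327659607, 0.34630000591278076], 70.8, 0.053, 0.024)]
```

Run:
```python
from h import *
plan([(.538,.3458,.08,172.9,.03),(.538,.3458,.015,172.9,.02)])
```

```text
rows 4 travel [0.0493, -0.0054, 0.1835] rot [0.0, 0.0, -0.0] -> [0.538, 0.3458, 0.08]
rows 4 travel [0.0, 0.0, 0.1354] rot [0.0, 0.0, -0.0] -> [0.538, 0.3458, 0.015]
```

Request:
apply_moves(
  travel=[
    [0.049, -0.005, 0.183],
    [0.049, -0.005, 0.183],
    [0.049, -0.005, 0.183],
    [0.049, -0.005, 0.183],
    [0, 0, 0],
    [0, 0, 0.13],
    [0, 0, 0.13],
    [0, 0, 0.13],
  ],
  delta_rot=[
    [0, 0, 0],
    [0, 0, 0],
    [0, 0, 0],
    [0, 0, 0],
    [0, 0, 0],
    [0, 0, 0],
    [0, 0, 0],
    [0, 0, 0],
  ],
)

```text
clock: 48.75
tcp_pos: [0.5388, 0.3463, 0.0332]
tool_rot: [[-0.992, 0.124, 0.001], [0.124, 0.992, 0.001], [-0.001, 0.001, -1.0]]
wrist_force: [-0.1, 0.4, -1.5]
grip_width: 0.0577
grip_force: 54.9
```

Request:
apply_moves(
  travel=[
    [0, 0, 0.06],
    [0, 0, 0.06],
    [0, 0, 0],
    [0, 0, 0],
    [0, 0, 0],
  ],
  delta_rot=[
    [0, 0, 0],
    [0, 0, 0],
    [0, 0, 0],
    [0, 0, 0],
    [0, 0, 0],
  ],
)

```text
clock: 49.25
tcp_pos: [0.5387, 0.3464, 0.0199]
tool_rot: [[-0.992, 0.123, 0.001], [0.123, 0.992, 0.001], [-0.001, 0.001, -1.0]]
wrist_force: [-0.0, 0.6, -2.3]
grip_width: 0.0577
grip_force: 54.9
```

Request:
apply_moves(
  travel=[
    [0, 0, 0.04],
    [0, 0, 0.04],
    [0, 0, 0.03],
    [0, 0, 0.02],
    [0, 0, 0],
    [0, 0, 0],
  ],
  delta_rot=[
    [0, 0, 0],
    [0, 0, 0],
    [0, 0, 0],
    [0, 0, 0],
    [0, 0, 0],
    [0, 0, 0],
  ],
)

```text
clock: 49.85
tcp_pos: [0.538, 0.3461, 0.0034]
tool_rot: [[-0.992, 0.123, -0.0], [0.123, 0.992, 0.0], [0.0, 0.0, -1.0]]
wrist_force: [-0.6, 0.5, -1.8]
grip_width: 0.0577
grip_force: 54.9
```

Request:
apply_moves(
  travel=[
    [0, 0, 0.01],
    [0, 0, 0],
    [0, 0, 0],
  ],
  delta_rot=[
    [0, 0, 0],
    [0, 0, 0],
    [0, 0, 0],
  ],
)

```text
clock: 50.15
tcp_pos: [0.5383, 0.3462, 0.0026]
tool_rot: [[-0.992, 0.123, 0.001], [0.123, 0.992, 0.0], [-0.001, 0.0, -1.0]]
wrist_force: [-0.1, 0.2, -0.4]
grip_width: 0.0575
grip_force: 54.9
```

Request:
apply_moves(
  travel=[
    [0, 0, 0],
    [0, 0, 0],
    [0, 0, 0],
    [0, 0, 0],
    [0, 0, 0],
    [0, 0, 0],
  ],
  delta_rot=[
    [0, 0, 0],
    [0, 0, 0],
    [0, 0, 0],
    [0, 0, 0],
    [0, 0, 0],
    [0, 0, 0],
  ],
  jaw=0,
)

```text
clock: 50.75
tcp_pos: [0.538, 0.3461, 0.0022]
tool_rot: [[-0.992, 0.123, 0.0], [0.123, 0.992, -0.0], [-0.0, -0.0, -1.0]]
wrist_force: [-0.3, 0.5, -0.8]
grip_width: 0.0853
grip_force: 0.0
```

Request:
apply_moves(
  travel=[
    [0, 0, -0.15],
    [0, 0, -0.25],
    [0, 0, -0.3],
    [0, 0, -0.3],
    [0, 0, -0.3],
    [0, 0, 0],
    [0, 0, 0],
  ],
  delta_rot=[
    [0, 0, 0],
    [0, 0, 0],
    [0, 0, 0],
    [0, 0, 0],
    [0, 0, 0],
    [0, 0, 0],
    [0, 0, 0],
  ],
)

```text
clock: 51.45
tcp_pos: [0.5389, 0.3466, 0.1611]
tool_rot: [[-0.992, 0.123, 0.004], [0.123, 0.992, 0.002], [-0.004, 0.002, -1.0]]
wrist_force: [-0.2, -0.5, -1.0]
grip_width: 0.0856
grip_force: 0.0
```

Run:
```python
from h import *
s=bot.observe()
im,P=snap("wrist","w14.png");print("coil",seg("coil0","wrist",P,.034,.3),"tray",seg("tray","wrist",P,.014,.3))
im,P=snap("scene","s14.png");c=[(d["position"],round(d["conf"],2)) for d in cams.search_frame("screwdriver","scene")];print(c)
r=cams.outline_of("screwdriver","scene")[0]["region"];w=back(P,np.argwhere(r)[:,::-1],.006);i=w[:,0].argmin();print("driver tip",w[i])
plan([(.637,.0488,.16,98.8)])
```

```text
coil [(0.84, [0.5371999740600586, 0.34599998593330383], 20.3, 0.062, 0.059), (0.82, [0.6330999732017517, 0.05939999967813492], 112.6, 0.084, 0.061), (0.76, [0.4537999927997589, 0.3555999994277954], 82.9, 0.059, 0.058), (0.7, [0.6115000247955322, 0.1281999945640564], 99.0, 0.183, 0.09)] tray [(0.66, [0.5365999937057495, 0.3465999960899353], 173.2, 0.278, 0.169)]
[([242.9, 329.8], 0.75), ([298.2, 262.0], 0.57)]
driver tip [0.67947288 0.03622377 0.006     ]
rows 10 travel [-0.2399, -0.1441, -0.0031] rot [-0.0002, -0.0001, 0.0823] -> [0.637, 0.0489, 0.1601]
```

Two coils lie flat in the tray. For the middle one I'll close the fingers along the row, away from the screwdriver tip.

Run:
```python
from h import *
plan([(.637,.0488,.155,188.8)])
```

```text
rows 8 travel [-0.105, -0.31, 0.0016] rot [-0.0001, -0.0002, -0.0221] -> [0.637, 0.0488, 0.155]
```

Request:
apply_moves(
  travel=[
    [-0.105, -0.31, 0],
    [-0.105, -0.31, 0],
    [-0.105, -0.31, 0],
    [-0.105, -0.31, 0],
    [-0.105, -0.31, 0],
    [-0.105, -0.31, 0],
    [-0.105, -0.31, 0],
    [-0.105, -0.31, 0],
  ],
  delta_rot=[
    [0, 0, -0.0221],
    [0, 0, -0.0221],
    [0, 0, -0.0221],
    [0, 0, -0.0221],
    [0, 0, -0.0221],
    [0, 0, -0.0221],
    [0, 0, -0.0221],
    [0, 0, -0.0221],
  ],
)

```text
clock: 52.55
tcp_pos: [0.6378, 0.0476, 0.1573]
tool_rot: [[-0.988, -0.155, -0.002], [-0.155, 0.988, 0.0], [0.002, 0.0, -1.0]]
wrist_force: [0.8, 0.1, -0.3]
grip_width: 0.0857
grip_force: 0.0
```

Request:
apply_moves(
  travel=[
    [0, 0, 0],
    [0, 0, 0.2],
    [0, 0, 0.2],
    [0, 0, 0.2],
    [0, 0, 0],
    [0, 0, 0],
    [0, 0, 0],
  ],
  delta_rot=[
    [0, 0, 0],
    [0, 0, 0],
    [0, 0, 0],
    [0, 0, 0],
    [0, 0, 0],
    [0, 0, 0],
    [0, 0, 0],
  ],
)

```text
clock: 53.25
tcp_pos: [0.6388, 0.0496, 0.0879]
tool_rot: [[-0.988, -0.154, 0.002], [-0.154, 0.988, 0.0], [-0.002, -0.0, -1.0]]
wrist_force: [0.1, -0.1, 0.3]
grip_width: 0.0856
grip_force: 0.0
```

Run:
```python
from h import *
print(bot.observe()["tcp_pos"],yaw());plan([(.637,.0488,.008,188.8,.014)])
```

```text
[0.63877258 0.04957122 0.0878627 ] -171.1559757929083
rows 6 travel [0.0028, -0.0006, 0.1109] rot [-0.0, 0.0002, 0.0001] -> [0.637, 0.0488, 0.008]
```

Request:
apply_moves(
  travel=[
    [0.003, -0.001, 0.11],
    [0.003, -0.001, 0.11],
    [0.002, -0.001, 0.11],
    [0.002, 0, 0.11],
    [0.002, 0, 0.11],
    [0.001, 0, 0.11],
    [0, 0, 0],
    [0, 0, 0],
  ],
  delta_rot=[
    [0, 0, 0],
    [0, 0, 0],
    [0, 0, 0],
    [0, 0, 0],
    [0, 0, 0],
    [0, 0, 0],
    [0, 0, 0],
    [0, 0, 0],
  ],
)

```text
clock: 54.05
tcp_pos: [0.6361, 0.0486, 0.0065]
tool_rot: [[-0.988, -0.153, -0.001], [-0.153, 0.988, 0.0], [0.001, 0.0, -1.0]]
wrist_force: [0.5, 0.4, 0.4]
grip_width: 0.0854
grip_force: 0.0
```

Request:
apply_moves(
  travel=[
    [0, 0, 0],
    [0, 0, 0],
    [0, 0, 0],
    [0, 0, 0],
    [0, 0, 0],
    [0, 0, 0],
    [0, 0, 0],
    [0, 0, 0],
  ],
  delta_rot=[
    [0, 0, 0],
    [0, 0, 0],
    [0, 0, 0],
    [0, 0, 0],
    [0, 0, 0],
    [0, 0, 0],
    [0, 0, 0],
    [0, 0, 0],
  ],
  jaw=255,
  grip_force=50,
)

```text
clock: 54.85
tcp_pos: [0.6375, 0.0486, 0.0084]
tool_rot: [[-0.988, -0.153, 0.002], [-0.153, 0.988, -0.0], [-0.002, -0.0, -1.0]]
wrist_force: [-0.6, 0.2, 5.9]
grip_width: 0.0576
grip_force: 55.6
```

Request:
apply_moves(
  travel=[
    [0, 0, -0.06],
    [0, 0, -0.1],
    [0, 0, -0.2],
    [0, 0, -0.25],
    [0, 0, -0.25],
    [0, 0, -0.24],
    [0, 0, 0],
    [0, 0, 0],
  ],
  delta_rot=[
    [0, 0, 0],
    [0, 0, 0],
    [0, 0, 0],
    [0, 0, 0],
    [0, 0, 0],
    [0, 0, 0],
    [0, 0, 0],
    [0, 0, 0],
  ],
)

```text
clock: 55.65
tcp_pos: [0.6364, 0.0486, 0.1396]
tool_rot: [[-0.988, -0.153, 0.001], [-0.153, 0.988, -0.0], [-0.001, -0.0, -1.0]]
wrist_force: [-0.1, -0.1, -1.5]
grip_width: 0.0577
grip_force: 55.1
```

Run:
```python
from h import *
tray()
d=slot((.538,.3458),172.9,-.085);print(d)
plan([(*d,.14,172.9),(*d,.065,172.9,.025)])
```

```text
top [(0.92, [0.5383999943733215, 0.3465999960899353], 173.1, 0.278, 0.172)] scene [(0.61, [0.4345000088214874, -0.15189999341964722], 33.3, 0.058, 0.023), (0.6, [0.5376999974250793, 0.34549999237060547], 173.2, 0.285, 0.168)]
[0.62234821 0.33529387]
rows 8 travel [0.0034, 0.2998, -0.0034] rot [0.0, -0.0003, 0.0221] -> [0.6224, 0.3353, 0.14]
rows 3 travel [-0.0, -0.0001, 0.2082] rot [0.0, -0.0001, 0.0] -> [0.6223, 0.3353, 0.065]
```

Request:
apply_moves(
  travel=[
    [0.003, 0.3, 0],
    [0.003, 0.3, 0],
    [0.003, 0.3, 0],
    [0.003, 0.3, 0],
    [0.003, 0.3, 0],
    [0.003, 0.3, 0],
    [0.003, 0.3, 0],
    [0.003, 0.3, 0],
  ],
  delta_rot=[
    [0, 0, 0.0221],
    [0, 0, 0.0221],
    [0, 0, 0.0221],
    [0, 0, 0.0221],
    [0, 0, 0.0221],
    [0, 0, 0.0221],
    [0, 0, 0.0221],
    [0, 0, 0.0221],
  ],
)

```text
clock: 56.65
tcp_pos: [0.6231, 0.3366, 0.1371]
tool_rot: [[-0.992, 0.125, -0.003], [0.125, 0.992, -0.001], [0.003, -0.002, -1.0]]
wrist_force: [0.5, -0.1, -0.1]
grip_width: 0.0576
grip_force: 54.9
```

Request:
apply_moves(
  travel=[
    [0, 0, 0],
    [0, 0, 0.2],
    [0, 0, 0.2],
    [0, 0, 0.2],
    [0, 0, 0],
    [0, 0, 0],
    [0, 0, 0],
  ],
  delta_rot=[
    [0, 0, 0],
    [0, 0, 0],
    [0, 0, 0],
    [0, 0, 0],
    [0, 0, 0],
    [0, 0, 0],
    [0, 0, 0],
  ],
)

```text
clock: 57.35
tcp_pos: [0.6251, 0.3355, 0.0686]
tool_rot: [[-0.992, 0.124, 0.002], [0.124, 0.992, 0.001], [-0.002, 0.001, -1.0]]
wrist_force: [0.7, -0.1, -1.2]
grip_width: 0.0578
grip_force: 54.9
```

Run:
```python
from h import *
im,P=snap("wrist","w15.png");print(seg("coil0","wrist",P,.034,.3))
tray()
d=slot((.538,.3458),172.9,-.085)
print(bot.observe()["tcp_pos"],yaw());plan([(*d,.0035,172.9,.01)])
```

```text
[(0.96, [0.6628000140190125, 0.3314000070095062], 169.0, 0.11, 0.092), (0.85, [0.5389999747276306, 0.34610000252723694], 124.9, 0.058, 0.058), (0.72, [0.4903999865055084, 0.3513999879360199], 82.9, 0.024, 0.003)]
top [] scene [(0.75, [0.6110000014305115, 0.3361000120639801], 82.7, 0.169, 0.138)]
[0.62463773 0.33563933 0.06806634] 172.91444878713145
rows 7 travel [0.0027, -0.0008, 0.0769] rot [0.0001, 0.0001, 0.0] -> [0.6224, 0.3353, 0.0035]
```

Request:
apply_moves(
  travel=[
    [0.003, -0.001, 0.076],
    [0.003, -0.001, 0.076],
    [0.003, -0.001, 0.076],
    [0.003, -0.001, 0.076],
    [0.003, -0.001, 0.076],
    [0.002, 0, 0.076],
    [0.002, 0, 0.076],
    [0, 0, 0],
  ],
  delta_rot=[
    [0, 0, 0],
    [0, 0, 0],
    [0, 0, 0],
    [0, 0, 0],
    [0, 0, 0],
    [0, 0, 0],
    [0, 0, 0],
    [0, 0, 0],
  ],
)

```text
clock: 58.45
tcp_pos: [0.6219, 0.3352, 0.0027]
tool_rot: [[-0.992, 0.123, -0.0], [0.123, 0.992, -0.0], [0.0, -0.0, -1.0]]
wrist_force: [-0.0, 0.5, -1.4]
grip_width: 0.0576
grip_force: 55.6
```

Request:
apply_moves(
  travel=[
    [0, 0, 0],
    [0, 0, 0],
    [0, 0, 0],
  ],
  delta_rot=[
    [0, 0, 0],
    [0, 0, 0],
    [0, 0, 0],
  ],
)

```text
clock: 58.75
tcp_pos: [0.6218, 0.3352, 0.0031]
tool_rot: [[-0.992, 0.123, 0.0], [0.123, 0.992, 0.0], [-0.0, 0.0, -1.0]]
wrist_force: [0.3, -0.9, -1.4]
grip_width: 0.0574
grip_force: 55.6
```

Request:
apply_moves(
  travel=[
    [0, 0, 0.009],
    [0, 0, 0],
    [0, 0, 0],
  ],
  delta_rot=[
    [0, 0, 0],
    [0, 0, 0],
    [0, 0, 0],
  ],
)

```text
clock: 59.05
tcp_pos: [0.6219, 0.3352, 0.0022]
tool_rot: [[-0.992, 0.123, 0.0], [0.123, 0.992, 0.0], [-0.0, 0.0, -1.0]]
wrist_force: [0.9, 0.6, -0.1]
grip_width: 0.0577
grip_force: 55.6
```

Request:
apply_moves(
  travel=[
    [0, 0, 0],
    [0, 0, 0],
    [0, 0, 0],
    [0, 0, 0],
    [0, 0, 0],
    [0, 0, 0],
  ],
  delta_rot=[
    [0, 0, 0],
    [0, 0, 0],
    [0, 0, 0],
    [0, 0, 0],
    [0, 0, 0],
    [0, 0, 0],
  ],
  jaw=0,
)

```text
clock: 59.65
tcp_pos: [0.6218, 0.3352, 0.0022]
tool_rot: [[-0.992, 0.123, 0.0], [0.123, 0.992, 0.0], [-0.0, 0.0, -1.0]]
wrist_force: [-0.2, 0.6, -0.8]
grip_width: 0.0853
grip_force: 0.0
```

Request:
apply_moves(
  travel=[
    [0, 0, -0.15],
    [0, 0, -0.25],
    [0, 0, -0.3],
    [0, 0, -0.3],
    [0, 0, -0.3],
    [0, 0, -0.3],
    [0, 0, 0],
    [0, 0, 0],
  ],
  delta_rot=[
    [0, 0, 0],
    [0, 0, 0],
    [0, 0, 0],
    [0, 0, 0],
    [0, 0, 0],
    [0, 0, 0],
    [0, 0, 0],
    [0, 0, 0],
  ],
)

```text
clock: 60.45
tcp_pos: [0.6227, 0.3356, 0.1975]
tool_rot: [[-0.992, 0.123, 0.004], [0.123, 0.992, 0.002], [-0.004, 0.002, -1.0]]
wrist_force: [0.1, -0.9, -0.3]
grip_width: 0.0857
grip_force: 0.0
```

Run:
```python
from h import *
im,P=snap("wrist");print("coil",seg("coil0","wrist",P,.034,.3),"tray",seg("tray","wrist",P,.014,.3))
im,P=snap("scene");f=lambda q,n:[(d["position"],round(d["conf"],2)) for d in cams.search_frame(q,n) if d["conf"]>.4]
for q in("cap0","puller","puller_grip","stand","coil0","bottle","jar","screwdriver"):print(q,f(q,"scene"))
print("puller hung?",proj(P,[[.556,-.306,.084],[.464,-.041,.05],[.4544,-.1164,.05]]).round())
im,P=snap("top")
for q in("puller_grip","cap0","coil0"):print(q,f(q,"top"))
print("caps",seg("cap0","top",P,.06,.3),"coils",seg("coil0","top",P,.034,.3))
print(proj(P,[[.556,-.306,.084]]).round())
```

```text
coil [(0.92, [0.5386999845504761, 0.34619998931884766], 82.9, 0.059, 0.058), (0.75, [0.4659000039100647, 0.3544999957084656], 82.9, 0.059, 0.045), (0.62, [0.6204000115394592, 0.335999995470047], 148.4, 0.062, 0.058), (0.4, [0.6255999803543091, 0.10029999911785126], 98.6, 0.233, 0.093)] tray [(0.67, [0.5558000206947327, 0.34439998865127563], 173.0, 0.24, 0.171)]
cap0 [([300.1, 174.7], 0.87), ([270.2, 156.8], 0.73)]
puller [([175.1, 146.8], 0.82)]
puller_grip [([297.9, 173.4], 0.7), ([172.7, 151.9], 0.63)]
stand [([296.7, 262.1], 0.65), ([176.3, 164.3], 0.64)]
coil0 [([436.5, 331.9], 0.9), ([463.3, 291.8], 0.71), ([474.7, 266.1], 0.6)]
bottle [([143.3, 219.0], 0.67), ([473.7, 264.8], 0.58), ([296.6, 262.3], 0.48)]
jar [([358.7, 181.3], 0.88)]
screwdriver [([243.0, 328.1], 0.83)]
puller hung? [[171. 142.]
 [298. 174.]
 [271. 158.]]
puller_grip [([399.9, 217.8], 0.84)]
cap0 [([324.5, 267.3], 0.79), ([292.2, 259.2], 0.73)]
coil0 [([142.4, 198.9], 0.83), ([129.3, 233.1], 0.64), ([123.3, 263.2], 0.57), ([256.4, 191.9], 0.46)]
caps [(0.85, [0.45649999380111694, -0.1120000034570694], 78.7, 0.045, 0.043), (0.61, [0.4674000144004822, -0.037700001150369644], 175.2, 0.043, 0.043)] coils [(0.9, [0.45719999074935913, 0.3522000014781952], 90.4, 0.065, 0.058), (0.61, [0.6226999759674072, 0.33000001311302185], 70.6, 0.066, 0.059)]
[[405. 221.]]
```

```bash
python3 -c "
from bench import bot
print(bot.hand_in())"
```

```text
the job is handed in; nothing more can be done
None
```

The job is handed in, but no verdict came back: by my last camera measurements, both caps are parked in the rack, all three coils lie flat in the tray (it was knocked partway and I re-measured), the puller is back in its stand, and the bottle, jar and screwdriver have not moved.

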